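Put the washed espresso cups away to air

TASK

The white espresso cups on the worktop have just been washed. Lift the stay of the wooden cup keeper off its pin, swing the lid wide open with it and drop the last hole (the one next to the black knob) over the pin, then stand every cup upright inside the keeper. After that, move the lid to its airing position by lifting the stay again and dropping its middle hole fully over the pin, and finally balance the red and white kitchen timer upright on the middle of the lid's domed crown; leave the pepper mill and the salt where they are.

Things in the scene. Friction and masses are not known exactly. Their poses are not given: they have to be found in the camera images.
- keeper: Fixed light wooden drying box (cup keeper), outside 138 (its x) x 240 (its y) x 75 mm high, floor 8 mm thick; inside, x -61 to 61 mm and y -112 to 88 mm (a solid block fills the near end), open on top under the lid; up to three cups stand in one row along its y. Origin: centre of its underside; x points to the pin side (left, seen from the robot), y along its length towards the robot, z up.
- lid_axis (a point): Point on the upright axis about which the flat lid swings level, at x = 60, y = 108, z = 95 mm of the keeper (the near left corner). Lid 138 x 240 x 8 mm, its top 85 mm above the worktop. Friction (0.06 N m) keeps it where it is left.
- lid (a joint): Angle of the lid in rad: 0 shut (covering the box), growing clockwise seen from above as the lid swings to the right and then towards the robot; about 0.52 with the middle hole on the pin (airing), about 1.57 with the last hole on the pin (wide open); stop at 1.75.
- stay_pivot (a point): Where the stay is pivoted on the lid, at the bar's mid thickness: 90 mm from lid_axis, straight in -y of the keeper when the lid is shut; it turns with the lid. The stay is a flat steel bar 24 mm wide, 5 mm thick. It turns freely to both sides here and lifts (0 to 0.7 rad), falling back level by its own weight. Lifted and moved level by its knob, it swings the lid.
- pin (a point): Point on the axis of the fixed upright steel pin (8 mm thick, rounded tip) on a bracket on the left side of the keeper, at the height of the bar's mid thickness when the stay is down. It lies at x = 90, y = 67, z = 95 mm of the keeper; the tip is 8.5 mm above this point. At the start the first hole (hole_shut) is over it.
- knob (a point): Centre of the black ball knob (28 mm diameter) near the free end of the stay, 154 mm along the bar from stay_pivot and 23 mm above the bar's mid plane. Raising it by 40 mm frees any hole from the pin.
- hole_shut (a point): Centre of the stay's first hole, 57.5 mm from stay_pivot (lid shut). All three holes go through the bar and are 14 mm wide.
- hole_air (a point): Centre of the stay's middle hole, 83.6 mm from stay_pivot (airing position of the lid).
- hole_wide (a point): Centre of the stay's last hole, 126.8 mm from stay_pivot, next to the knob (lid wide open; the stay then lies over the near left corner of the box).
- crown (a point): Top point of the shallow dark wooden dome in the middle of the lid, 95 mm above the worktop; dome 84 mm wide, 10 mm high, radius of curvature 93 mm. Turns with the lid (60 mm in -x and 108 mm in -y of the keeper from lid_axis when shut).
- timer: Kitchen timer, white base and red domed top, round, 62 mm wide, 43 mm high, 110 g; origin: centre of its flat underside, z up. Grip it round its white base (about 58 mm, up to 20 mm high). Its weight lies a few mm off its axis, so balanced on the crown it leans by about 0.1 rad.
- coffee_maker: Fixed black coffee maker at the back left, 326 (its x) x 154 (its y) x 317 mm high; keep the gripper clear of it, and of the fixed red-brown bread box at the back right (about 240 mm square, 213 mm high, a bowl on top to 295 mm; centre 0.08 m further back and 0.48 m further right than this origin). Origin: near the centre of its underside.
- mill: Wooden pepper mill, 58 mm wide, 170 mm high, a bystander; origin: centre of its underside.
- salt: Salt shaker, 44 mm wide, 90 mm high, a bystander; origin: centre of its underside.
- cup1: White espresso cup without a handle, tapering from 60 mm at the rim to 44 mm at the foot (about 55 mm at 38 mm up), 55 mm high, 120 g, mouth up; origin: centre of its underside, z up. May be absent.
- cup2: White espresso cup without a handle, tapering from 60 mm at the rim to 44 mm at the foot (about 55 mm at 38 mm up), 55 mm high, 120 g, mouth up; origin: centre of its underside, z up. May be absent.
- cup3: White espresso cup without a handle, tapering from 60 mm at the rim to 44 mm at the foot (about 55 mm at 38 mm up), 55 mm high, 120 g, mouth up; origin: centre of its underside, z up. May be absent.

How it is judged:
By the outcome, as a careful person would: the job done as asked, in the order asked, and still so for the second after the job is handed in, with the robot touching nothing.
Of cup1, cup2, cup3 only 2 to 3 are there at a start; the rules pass over those that are not, and their reading is None.
At some moment in a run one of timer may be knocked a few centimetres aside while the robot is not near it.
Once in a run the grip may slacken for a moment while it holds something.
It also fails if it takes over 210 s, if anything falls off the work surface, if the arm or the gripper's body presses on something with over 40 N, if the wrist force passes 120 N, or if a joint passes its speed limit or range.

ROBOT

A 7-joint arm with a two-finger parallel gripper is mounted at the origin on a cart in front of the work surface, level with it; the furniture and walls round the work are solid. World frame = base frame: x ahead of the robot, y to its left, z up, the work surface at z = 0. Lengths are in m, angles in rad, forces in N, time in s.
With the tool pointing down it reaches from about 0.425 to 0.95 m from the base axis. Payload 16.7 kg.
Tool frame: the origin (TCP) lies on the centre line of the jaws, within the pads' length; the fingertips stand 19 mm ahead of it and the grasp point (between the pads) is the TCP; z points along the fingers, y is the line along which they close (so a half turn about z gives the same grasp; the last joint's range is limited). The gripper opens to 94 mm and grips with 3 to 60 N. Pads are 16 mm wide; open, the fingers measure 119 mm over their backs; the gripper's body (75 mm by 177 mm) begins 78 mm behind the grasp point.
Start: joints at [-1.258, 0.426, 0.074, 1.606, -0.034, 1.111, -0.067], TCP at [0.301, 0.604, 0.224] pointing down, gripper open.
Joint ranges: [-2.85, 2.85], [-0.5, 2.14], [-1.23, 1.37], [0.21, 2.46], [-1.02, 4.16], [0.16, 2.05], [-2.73, 2.73]. Speed limits (rad/s): [1.89, 1.89, 2.39, 2.39, 3.01, 3.01, 3.01].

INTERFACE

Orientations are given as a rotation vector (axis times angle).
In Python, from rig import manip gives the robot as it stands.
- The arm moves only by the shell command python3 -m jog 'ROWS'. ROWS is JSON, a list of rows, each a list of 7 numbers: the closure in counts, from 0 (fully open) to 255 (shut), then the shift along the tool's x, y, z in units of 30 mm (1.0 is 30 mm), then the turn, a rotation vector about the tool's x, y, z in units of 0.15 rad (1.0 is 0.15 rad). In form: [[jaw, x, y, z, rx, ry, rz], ...]. A call has exactly 8 rows; each row shifts and turns the commanded pose from where the row before left it, along the tool's axes as they then stand; what a row does not reach is not made up. A row lasts 1/8 s, in which the tool goes at most 62.5 mm and 10.7 degrees, less where a joint would pass 70% of its speed; a pose out of reach is approached as far as the arm can. A call with a number of a shift or a turn outside -1 to 1 is refused whole. A call with a gripper value outside its range is refused whole. The fingers move at their own pace and stop on an object; the grip force is fixed at half the most. Time passes only in rows, so rows that do not move let the fingers close, or fill a call up. It gives the time, the measured TCP pose, the force, the opening and the grip force at its end, in the units of the state.
- manip.observe(): the state, without advancing time (a new reading comes with each control period).
- manip.grab_frame(name): name is "side" or "top"; returns the picture (480x640x3 uint8, red, green, blue); there is no depth.
- manip.camera_info(name): a dict with "fx", "fy", "cx", "cy" (pixels), "R" (3x3) and "t" (3): a world point X has camera coordinates R X + t. Camera axes: x right, y down, z forward; pixel columns grow to the right and rows downward; lengths in m; the calibration is good to about 2 mm. A picture is of the moment at which its call begins. camera_info takes no time and is no camera call.
- manip.finish_job(): hands the job in; it is judged then, once.
The state is a dict: "time": time; "qpos": joint angles; "dq": joint speeds; "effort": joint torques, N m; "tool_pos": TCP position; "tcp_rot": TCP orientation; "force": force on the tool from outside, world axes, zero at the start; "ft_torque": the same for the moment, N m; "width": opening from 0.0 (shut) to 1.0 (fully open); "grip_force": force on a finger pad.
Only numpy, scipy, OpenCV 4.12 (cv2) and the standard library are available. Lean on these libraries where they do the work, as an engineer would, in place of code of your own. Each camera call takes 0.05 s, during which the arm holds its last target. There are 200 camera calls.

## Working session

There is one attempt and no reset: what is moved stays moved. The work goes in short steps, Python scripts to look and compute and a shell command to move; the robot and the scene stay as the last step left them, time stands still between calls to the robot, and variables do not carry over. Pictures are saved under pics/ and viewed, at most 18 in all, crops included, and the job is handed in when it is done.

```bash
ls; mkdir -p pics
python3 - <<'E'
from rig import manip
import cv2, json
s=manip.observe(); print(s)
for n in("side","top"):
    im=manip.grab_frame(n); cv2.imwrite(f"pics/{n}0.png",im[:,:,::-1]); print(n,manip.camera_info(n))
E
```

```text
pics
{'time': 0.0, 'qpos': array([-1.2584974 ,  0.42676616,  0.07384632,  1.60660244, -0.03410833,
        1.11077137, -0.06711318]), 'dq': array([-0.00124437,  0.00035456, -0.00037439, -0.00159429,  0.0001776 ,
        0.00016505,  0.00085848]), 'effort': array([ 7.52650594e-04, -9.35807633e+01,  3.66726011e+00, -4.54181278e+01,
       -4.86276392e-02,  2.01979402e-02,  1.46812213e-04]), 'tool_pos': array([0.30059255, 0.60392091, 0.22375468]), 'tcp_rot': array([-7.18983526e-01, -3.05799903e+00,  1.99643945e-03]), 'force': array([-0.71557128,  0.15761565, -0.80802961]), 'ft_torque': array([0.0402415 , 0.03555968, 0.03803126]), 'grip_force': 0.0, 'width': 1.0007116203197017}
side {'fx': 477.2812436898843, 'fy': 477.2812436898843, 'cx': 320.7932315688816, 'cy': 234.87695018345846, 'R': array([[ 8.22360492e-01, -5.68966795e-01, -8.25376228e-05],
       [-3.12250363e-01, -4.51192163e-01, -8.36017550e-01],
       [ 4.75628986e-01,  6.87533576e-01, -5.48702697e-01]]), 't': array([-0.46476758,  0.20362651,  1.13529245])}
top {'fx': 433.1693698174593, 'fy': 433.1693698174593, 'cx': 316.69943339395684, 'cy': 242.8822100644698, 'R': array([[-0.00255204, -0.9995406 , -0.03020048],
       [-0.98607277,  0.00753757, -0.16614352],
       [ 0.16629484,  0.02935587, -0.98563901]]), 't': array([-0.07909444,  0.5214349 ,  1.04872736])}
```

View pics/top0.png

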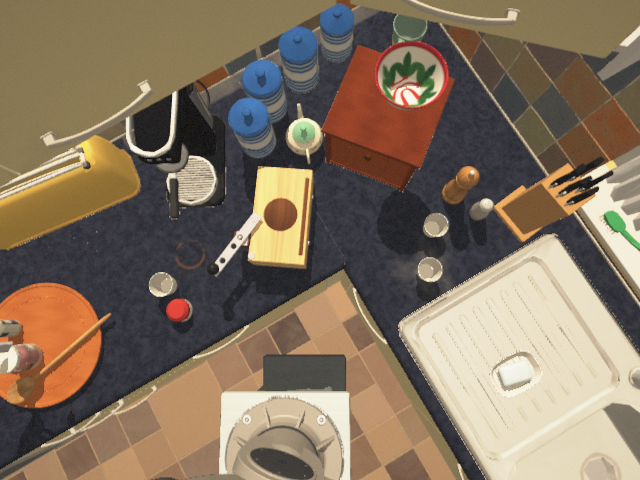

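View pics/side0.png

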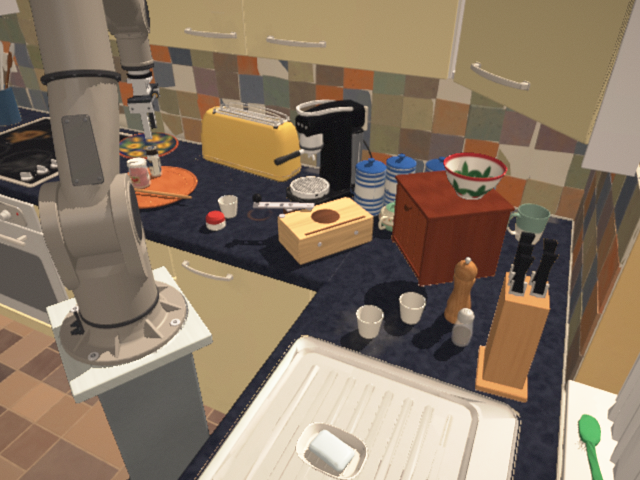

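```bash
cat > h.py <<'E'
from rig import manip
import cv2, numpy as np
I={n:manip.camera_info(n) for n in("side","top")}
def ray(n,p):
    c=I[n];R=np.array(c["R"]);t=np.array(c["t"])
    d=R.T@np.array([(p[0]-c["cx"])/c["fx"],(p[1]-c["cy"])/c["fy"],1.]); return -R.T@t,d
def onz(n,p,z):
    o,d=ray(n,p); return o+d*(z-o[2])/d[2]
def tri(ps,pt):
    A=[];b=[]
    for n,p in(("side",ps),("top",pt)):
        o,d=ray(n,p);d=d/np.linalg.norm(d);P=np.eye(3)-np.outer(d,d);A.append(P);b.append(P@o)
    return np.linalg.lstsq(np.vstack(A),np.hstack(b),rcond=None)[0]
def proj(n,X):
    c=I[n];v=np.array(c["R"])@np.asarray(X)+np.array(c["t"]);return np.array([c["fx"]*v[0]/v[2]+c["cx"],c["fy"]*v[1]/v[2]+c["cy"]])
def hsv(im): return cv2.cvtColor(im,cv2.COLOR_RGB2HSV)
def blobs(m,box,amin=30):
    x0,y0,x1,y1=box; mm=np.zeros_like(m); mm[y0:y1,x0:x1]=m[y0:y1,x0:x1]
    k,l,s,c=cv2.connectedComponentsWithStats(mm); return [(s[i,4],c[i],l==i) for i in np.argsort(-s[:,4]) if i and s[i,4]>=amin]
E
python3 - <<'E'
from h import *
np.set_printoptions(precision=4,suppress=True)
T=cv2.imread("pics/top0.png")[:,:,::-1].copy();S=cv2.imread("pics/side0.png")[:,:,::-1].copy()
ht,hs=hsv(T),hsv(S)
for p in [(260,200),(300,175),(283,210),(232,250),(213,268),(162,284),(180,308),(436,222),(482,208),(240,150)]: print(p,ht[p[1],p[0]])
white=lambda h:cv2.inRange(h,(0,0,120),(180,90,255))
for b in [(140,265,180,302),(415,205,455,242),(412,250,448,285)]:
    a,c,m=blobs(white(ht),b)[0]; ys,xs=np.where(m); e=cv2.minEnclosingCircle(np.c_[xs,ys].astype(np.float32))
    print("cup top",a,c,e,onz("top",c,.03))
for b in [(215,190,242,222),(352,300,386,342),(396,288,428,326)]:
    a,c,m=blobs(white(hs),b)[0]; print("cup side",a,c,onz("side",c,.03))
red=lambda h:cv2.inRange(h,(0,180,80),(6,255,255))|cv2.inRange(h,(172,150,80),(180,255,255))
a,c,m=blobs(red(ht),(160,290,200,330))[0];print("timer",a,c,onz("top",c,.033))
a,c2,m=blobs(red(hs),(200,205,235,235))[0];print("timer s",a,c2,onz("side",c2,.033),tri(c2,c))
wood=cv2.inRange(ht,(10,60,90),(32,255,255))
bl=blobs(wood,(235,155,325,280))
for a,c,m in bl[:3]: print(a,c)
m=sum(b[2].astype(np.uint8) for b in bl); cs,_=cv2.findContours(m,0,2); cn=max(cs,key=cv2.contourArea)
print(cv2.approxPolyDP(cv2.convexHull(cn),6,True).reshape(-1,2)); print(cv2.minAreaRect(cn))
blk=cv2.inRange(ht,(0,0,0),(180,255,60))
cr=np.hstack([cv2.resize(T[150:300,190:340],None,fx=3,fy=3,interpolation=cv2.INTER_CUBIC),np.zeros((450,1,3),np.uint8)])
cv2.imwrite("pics/c0.png",cr[:,:,::-1])
E
```

```text
(260, 200) [ 27  93 247]
(300, 175) [ 25 104 247]
(283, 210) [ 11 158 150]
(232, 250) [ 18  24 240]
(213, 268) [ 0 15 52]
(162, 284) [ 20  61 193]
(180, 308) [  2 188 228]
(436, 222) [ 19  59 163]
(482, 208) [ 19  48 148]
(240, 150) [117  38  68]
cup top 537 [161.6499 284.1732] ((162.1836700439453, 284.653076171875), 13.881919860839844) [0.42   0.3121 0.03  ]
cup top 506 [435.6126 224.9447] ((435.381591796875, 225.17105102539062), 13.29004192352295) [ 0.5671 -0.3842  0.03  ]
cup top 522 [429.6379 269.1648] ((429.5, 269.5), 12.980854988098145) [ 0.4543 -0.364   0.03  ]
cup side 362 [228.2376 205.1326] [0.4216 0.3162 0.03  ]
cup side 731 [368.948  320.4036] [ 0.455 -0.353  0.03 ]
cup side 665 [411.2887 306.6737] [ 0.5672 -0.3741  0.03  ]
timer 371 [177.1887 309.1105] [0.3573 0.2681 0.033 ]
timer s 169 [214.6036 217.0296] [0.3529 0.2677 0.033 ] [0.3556 0.2696 0.0311]
5635 [281.5453 216.6715]
[[258 166]
 [312 170]
 [305 268]
 [247 259]]
((279.71075439453125, 216.445068359375), (60.500244140625, 100.02316284179688), 5.04245138168335)
```

View pics/c0.png

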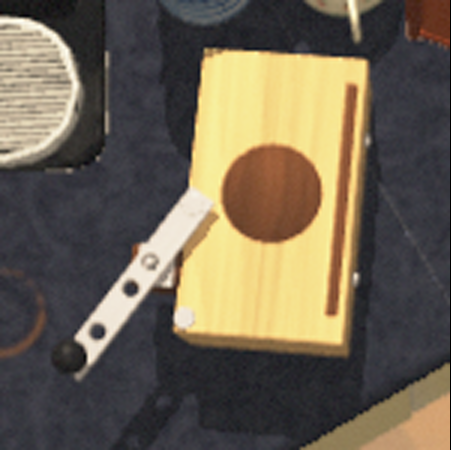

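Run:
```python
from h import *
np.set_printoptions(precision=4,suppress=True)
T=cv2.imread("pics/top0.png")[:,:,::-1].copy();S=cv2.imread("pics/side0.png")[:,:,::-1].copy()
ht,hs=hsv(T),hsv(S)
bt=cv2.inRange(ht,(0,110,30),(16,255,210)); a,c,m=blobs(bt,(262,195,300,235))[0]
bs=cv2.inRange(hs,(0,110,30),(16,255,210)); a2,c2,m2=blobs(bs,(305,200,345,230))[0]
print("crown",a,c,onz("top",c,.090),a2,c2,tri(c2,c))
px=lambda q:(190+q[0]/3-.33,150+q[1]/3-.33)
k=[];w=[]
for q,xy in [((205,48),(69,-120)),((368,60),(-69,-120)),((348,345),(-69,120)),((178,333),(69,120))]:
    p=onz("top",px(q),.085); k.append(xy);w.append(p[:2]); print(q,p)
for q,z in [((184,318),.093),((150,262),.1),((203,203),.098),((69,357),.118)]: print(q,onz("top",px(q),z))
k.append((0,0));w.append(onz("top",c,.090)[:2])
k=np.array(k)/1e3;w=np.array(w);kc,wc=k.mean(0),w.mean(0)
U,_,V=np.linalg.svd((k-kc).T@(w-wc));R=V.T@U.T;t=wc-R@kc
print("R",R,"yaw",np.arctan2(R[1,0],R[0,0]),"t",t,"res",(w-(k@R.T+t))*1e3)
for n,p in dict(axis=(60,108),pin=(90,67),piv=(60,18)).items(): print(n,R@np.array(p)/1e3+t)
A=R@np.array([.03,.049]);A/=np.linalg.norm(A);print("knob",R@np.array([.06,.018])+t+.154*A)
for s,tp in [((228.24,205.13),(161.65,284.17)),((368.95,320.4),(429.64,269.16)),((411.29,306.67),(435.6,224.94))]: print("cup",tri(s,tp),onz("side",s,.02),onz("top",tp,.02))
cr=np.hstack([cv2.resize(S[180:270,235:385],None,fx=4,fy=4,interpolation=cv2.INTER_CUBIC)])
cv2.imwrite("pics/c1.png",cr[:,:,::-1])
```

```text
crown 866 [280.0416 214.052 ] [0.5851 0.0062 0.09  ] 328 [324.8445 215.939 ] [0.5852 0.007  0.0865]
(205, 48) [0.7111 0.0636 0.085 ]
(368, 60) [ 0.6989 -0.0726  0.085 ]
(348, 345) [ 0.461  -0.0564  0.085 ]
(178, 333) [0.4715 0.0806 0.085 ]
(184, 318) [0.4826 0.0746 0.093 ]
(150, 262) [0.5271 0.1017 0.1   ]
(203, 203) [0.5755 0.0603 0.098 ]
(69, 357) [0.4491 0.1593 0.118 ]
R [[ 0.0728 -0.9973]
 [ 0.9973  0.0728]] yaw 1.497890616774368 t [0.5855 0.0043] res [[ 0.8841 -0.7676]
 [-1.3003  0.6713]
 [ 0.19   -0.5843]
 [ 0.6834 -1.2336]
 [-0.4572  1.9142]]
axis [0.4822 0.072 ]
pin [0.5253 0.0989]
piv [0.5719 0.0654]
knob [0.4468 0.1552]
cup [0.4196 0.311  0.0331] [0.4283 0.3329 0.02  ] [0.4207 0.3161 0.02  ]
cup [ 0.4512 -0.3606  0.0386] [ 0.4622 -0.3452  0.02  ] [ 0.4553 -0.3663  0.02  ]
cup [ 0.5633 -0.3807  0.0377] [ 0.5759 -0.3665  0.02  ] [ 0.5692 -0.3866  0.02  ]
```

View pics/c1.png

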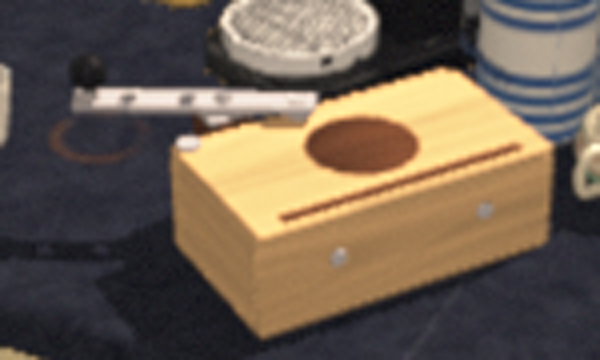

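```bash
cat >> h.py <<'E'
from scipy.spatial.transform import Rotation as Ro
C=np.array([.586,.0065]);KY=1.498;KR=np.array([[np.cos(KY),-np.sin(KY)],[np.sin(KY),np.cos(KY)]])
k2w=lambda x,y:KR@np.array([x,y])/1e3+C
AX=k2w(60,108);PIN=k2w(90,67)
def stay(lid,lift_mm,bar=None):
    """knob position and bar heading for a lid angle; bar: heading or aimed over the pin"""
    h=KY-np.pi/2-lid; P=AX+.09*np.array([np.cos(h),np.sin(h)])
    if bar is None: d=PIN-P; bar=np.arctan2(d[1],d[0])
    a=np.arcsin(lift_mm/154); r=.154*np.cos(a)-.023*np.sin(a)
    return P+r*np.array([np.cos(bar),np.sin(bar)]),np.degrees(bar),np.linalg.norm(PIN-P)
def frame(s=None):
    s=s or manip.observe();return np.array(s["tool_pos"]),Ro.from_rotvec(s["tcp_rot"]).as_matrix()
def plan(xyz,yaw,start=None):
    """rz units and shift units (after turning) for a downward tool; yaw: heading of tool y, deg, mod 180"""
    p,R=frame()if start is None else start
    y0=np.degrees(np.arctan2(R[1,1],R[0,1]));d=(yaw-y0+90)%180-90;th=np.radians(y0+d)
    yv=np.array([np.cos(th),np.sin(th),0]);Rn=np.c_[np.cross(yv,[0,0,-1]),yv,[0,0,-1]]
    rv=Ro.from_matrix(R.T@Rn).as_rotvec()/.15; sh=Rn.T@(np.array(xyz)-p)/.03
    print("turn",rv.round(2),"shift",sh.round(2),"axes x",Rn[:2,0].round(3),"y",Rn[:2,1].round(3));return np.array(xyz),Rn
E
python3 - <<'E'
from h import *
np.set_printoptions(precision=4,suppress=True)
print(AX,PIN)
for l,up in [(0,0),(0,40),(.52,40),(.52,0),(.8,40),(1.2,40),(1.57,40),(1.57,0)]: print(l,up,*stay(l,up))
k,b,_=stay(0,0)
q=plan([k[0],k[1],.22],b-90); plan([k[0],k[1],.122],b-90,q)
print(tri((235+88/4-.4,180+70/4-.4),(190+69/3-.33,150+357/3-.33)))
E
```

```text
[0.4826 0.0742] [0.5257 0.1011]
0 0 [0.4473 0.1574] 144.35223836101335 0.05745432968889287
0 40 [0.4564 0.1508] 144.35223836101335 0.05745432968889287
0.52 40 [0.5033 0.156 ] 112.2369439400737 0.08342449998852326
0.52 0 [0.499  0.1665] 112.2369439400737 0.08342449998852326
0.8 40 [0.5188 0.1463] 98.75555957151225 0.09702075744847254
1.2 40 [0.5299 0.1294] 81.61670810812774 0.11419199112102903
1.57 40 [0.532  0.1158] 66.99613411944495 0.12678770207203338
1.57 0 [0.5364 0.1262] 66.99613411944495 0.12678770207203338
turn [-0.01  0.    1.07] shift [-12.65  -9.25   0.13] axes x [-0.813  0.583] y [0.583 0.813]
turn [0. 0. 0.] shift [0.   0.   3.27] axes x [-0.813  0.583] y [0.583 0.813]
[0.4481 0.1583 0.1224]
```

```bash
python3 -m jog '[[0,-0.3,-0.2,0,0,0,0.55],[0,-0.3,-0.2,0,0,0,0.5],[0,-0.7,-0.5,0,0,0,0],[0,-0.7,-0.5,0,0,0,0],[0,-0.7,-0.5,0,0,0,0],[0,-0.7,-0.5,0,0,0,0],[0,-0.7,-0.5,0,0,0,0],[0,-0.7,-0.5,0,0,0,0]]'
python3 -m jog '[[0,-0.7,-0.5,0,0,0,0],[0,-0.7,-0.5,0,0,0,0],[0,-0.7,-0.5,0,0,0,0],[0,-0.7,-0.5,0,0,0,0],[0,-0.7,-0.5,0,0,0,0],[0,-0.7,-0.5,0,0,0,0],[0,-0.7,-0.5,0,0,0,0],[0,0,0,0,0,0,0]]'
python3 -c "
from h import *
k,b,_=stay(0,0);plan([k[0],k[1],.122],b-90)"
```

```text
time: 1.1
tool_pos: [0.3616, 0.437, 0.2245]
tcp_rot: [-0.958, -2.992, -0.0]
force: [0.1, -0.0, -0.0]
width: 1.0
grip_force: 0.0
time: 2.1
tool_pos: [0.4205, 0.2655, 0.2246]
tcp_rot: [0.962, 2.991, 0.0]
force: [-0.3, 0.8, 0.2]
width: 0.998
grip_force: 0.0
turn [ 0.  0. -0.] shift [-2.83 -2.41  3.42] axes x [-0.813  0.583] y [0.583 0.813]
```

```bash
python3 -m jog '[[0,-0.7,-0.6,0,0,0,0],[0,-0.7,-0.6,0,0,0,0],[0,-0.7,-0.6,0,0,0,0],[0,-0.7,-0.6,0.4,0,0,0],[0,0,0,0.7,0,0,0],[0,0,0,0.7,0,0,0],[0,0,0,0.7,0,0,0],[0,0,0,0.7,0,0,0]]'
python3 -m jog '[[0,0,0,0.2,0,0,0],[0,0,0,0,0,0,0],[130,0,0,0,0,0,0],[180,0,0,0,0,0,0],[255,0,0,0,0,0,0],[255,0,0,0,0,0,0],[255,0,0,0,0,0,0],[255,0,0,0,0,0,0]]'
python3 -c "
from h import *
k,b,_=stay(0,0);plan([k[0],k[1],.122],b-90);print(frame()[0])"
```

```text
time: 3.1
tool_pos: [0.4463, 0.1608, 0.1279]
tcp_rot: [0.956, 2.992, 0.001]
force: [0.1, 0.2, -0.6]
width: 0.999
grip_force: 0.0
time: 4.1
tool_pos: [0.4464, 0.1604, 0.1225]
tcp_rot: [-0.957, -2.992, 0.0]
force: [0.3, -0.2, -0.0]
width: 0.399
grip_force: 0.0
turn [-0.   -0.    0.02] shift [-0.08 -0.06  0.02] axes x [-0.813  0.583] y [0.583 0.813]
[0.44640872 0.1604123  0.12247049]
```

```bash
python3 -m jog '[[255,-0.05,0,0,0,0,0],[255,0,0,0,0,0,0],[255,0,0,0,0,0,0],[255,0,0,0,0,0,0],[255,0,0,0,0,0,0],[255,0,0,0,0,0,0],[255,0,0,0,0,0,0],[255,0,0,0,0,0,0]]'
python3 - <<'E'
from h import *
q=frame();print(q[0])
k,b,_=stay(0,0);off=q[0]-[*k,.122];print(off)
for l,up in [(0,45),(.2,45),(.4,45),(.6,45),(.8,45),(1,45),(1.2,45),(1.4,45),(1.57,45),(1.57,20),(1.57,0)]:
    k,b,_=stay(l,up); q=plan([*k,.122+up/1e3],b-90,q)
E
```

```text
time: 5.1
tool_pos: [0.4477, 0.1596, 0.1225]
tcp_rot: [0.958, 2.992, 0.0]
force: [1.4, -0.1, -0.8]
width: 0.287
grip_force: 30.0
[0.44771104 0.15955678 0.1225069 ]
[0.00044219 0.00215523 0.0005069 ]
turn [0.   0.   0.02] shift [-0.48 -0.07 -1.48] axes x [-0.813  0.583] y [0.583 0.813]
turn [0.   0.   1.62] shift [-0.24  0.67  0.  ] axes x [-0.648  0.761] y [0.761 0.648]
turn [0.   0.   1.37] shift [-0.29  0.5   0.  ] axes x [-0.479  0.878] y [0.878 0.479]
turn [0.   0.   1.21] shift [-0.3   0.38  0.  ] axes x [-0.313  0.95 ] y [0.95  0.313]
turn [0.  0.  1.1] shift [-0.3   0.29  0.  ] axes x [-0.152  0.988] y [0.988 0.152]
turn [0.   0.   1.02] shift [-0.28  0.22  0.  ] axes x [0.001 1.   ] y [ 1.    -0.001]
turn [0.   0.   0.97] shift [-0.26  0.17  0.  ] axes x [0.146 0.989] y [ 0.989 -0.146]
turn [0.   0.   0.93] shift [-0.23  0.12  0.  ] axes x [0.282 0.959] y [ 0.959 -0.282]
turn [0.   0.   0.77] shift [-0.17  0.07  0.  ] axes x [0.391 0.92 ] y [ 0.92  -0.391]
turn [0. 0. 0.] shift [ 0.31 -0.    0.83] axes x [0.391 0.92 ] y [ 0.92  -0.391]
turn [0. 0. 0.] shift [0.14 0.   0.67] axes x [0.391 0.92 ] y [ 0.92  -0.391]
```

```bash
python3 -m jog '[[255,-0.04,0,-0.3,0,0,0],[255,-0.09,0,-0.3,0,0,0],[255,-0.1,0,-0.3,0,0,0],[255,-0.12,0,-0.3,0,0,0],[255,-0.13,0,-0.3,0,0,0],[255,0,0,0,0,0,0],[255,0,0,0,0,0,0],[255,0,0,0,0,0,0]]'
python3 -m jog '[[255,0,0,0,0,0,0.4],[255,-0.06,0.17,0,0,0,0.4],[255,-0.06,0.17,0,0,0,0.4],[255,-0.06,0.17,0,0,0,0.4],[255,-0.06,0.17,0,0,0,0.35],[255,-0.07,0.13,0,0,0,0.35],[255,-0.07,0.13,0,0,0,0.35],[255,-0.07,0.12,0,0,0,0.35]]'
python3 - <<'E'
from h import *
q=frame();print(q[0],manip.observe()["width"])
for l in (.4,.6,.8,1): k,b,_=stay(l,45); q=plan([*k,.167],b-90,q)
T=manip.grab_frame("top");S=manip.grab_frame("side")
cv2.imwrite("pics/c2.png",np.hstack([cv2.resize(T[150:300,190:340],(400,400)),cv2.resize(S[140:270,235:385],(400,400))])[:,:,::-1])
E
```

```text
time: 6.1
tool_pos: [0.4592, 0.1511, 0.1672]
tcp_rot: [-0.957, -2.992, 0.001]
force: [1.0, -0.6, -1.3]
width: 0.282
grip_force: 30.0
time: 7.1
tool_pos: [0.4919, 0.1623, 0.1673]
tcp_rot: [1.603, 2.702, -0.0]
force: [0.1, 0.2, -1.5]
width: 0.284
grip_force: 30.0
[0.49185212 0.16232458 0.16727312] 0.28370028758765276
turn [-0.  0.  0.] shift [-0.23  0.01  0.01] axes x [-0.479  0.878] y [0.878 0.479]
turn [0.   0.   1.21] shift [-0.3   0.38  0.  ] axes x [-0.313  0.95 ] y [0.95  0.313]
turn [0.  0.  1.1] shift [-0.3   0.29  0.  ] axes x [-0.152  0.988] y [0.988 0.152]
turn [0.   0.   1.02] shift [-0.28  0.22  0.  ] axes x [0.001 1.   ] y [ 1.    -0.001]
```

View pics/c2.png

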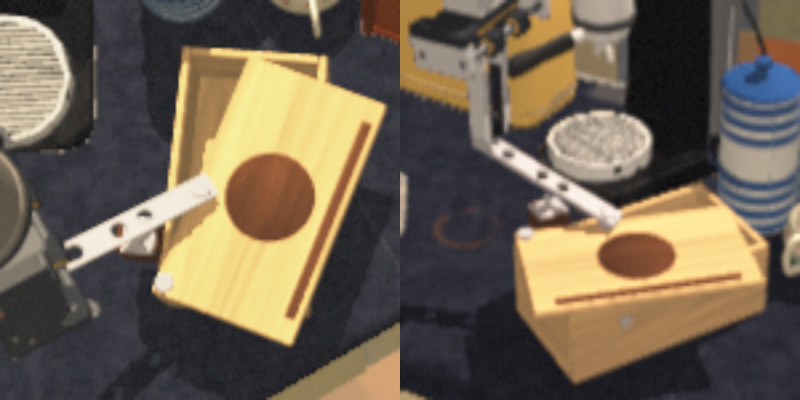

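```bash
python3 -m jog '[[255,-0.2,0,0,0,0,0.4],[255,-0.1,0.13,0,0,0,0.4],[255,-0.1,0.13,0,0,0,0.4],[255,-0.1,0.12,0,0,0,0.37],[255,-0.1,0.1,0,0,0,0.37],[255,-0.1,0.1,0,0,0,0.37],[255,-0.1,0.09,0,0,0,0.34],[255,-0.09,0.07,0,0,0,0.34]]'
python3 -m jog '[[255,-0.09,0.07,0,0,0,0.34],[255,-0.09,0.07,0,0,0,0.32],[255,-0.09,0.06,0,0,0,0.32],[255,-0.08,0.06,0,0,0,0.32],[255,-0.08,0.05,0,0,0,0.31],[255,-0.08,0.04,0,0,0,0.31],[255,-0.08,0.04,0,0,0,0.31],[255,-0.07,0.03,0,0,0,0]]'
python3 - <<'E'
from h import *
q=frame();print(q[0],manip.observe()["width"])
for l in (1.2,1.4,1.57): k,b,_=stay(l,45); q=plan([*k,.167],b-90,q)
E
```

```text
time: 8.2
tool_pos: [0.521, 0.1436, 0.1674]
tcp_rot: [-2.162, -2.279, 0.0]
force: [0.0, 1.8, 1.1]
width: 0.284
grip_force: 30.0
time: 9.2
tool_pos: [0.5315, 0.1231, 0.1675]
tcp_rot: [-2.512, -1.886, -0.0]
force: [-0.3, 6.6, 3.1]
width: 0.28
grip_force: 30.0
[0.53146007 0.12307284 0.16752024] 0.27955830126951936
turn [-0.   -0.   -0.91] shift [ 0.13 -0.08  0.02] axes x [0.146 0.989] y [ 0.989 -0.146]
turn [0.   0.   0.93] shift [-0.23  0.12  0.  ] axes x [0.282 0.959] y [ 0.959 -0.282]
turn [0.   0.   0.77] shift [-0.17  0.07  0.  ] axes x [0.391 0.92 ] y [ 0.92  -0.391]
```

```bash
python3 -m jog '[[255,-0.04,0.02,0,0,0,0.25],[255,-0.04,0.02,0,0,0,0.25],[255,-0.04,0.02,0,0,0,0.25],[255,-0.04,0.02,0,0,0,0],[255,-0.04,0.02,0,0,0,0],[255,-0.04,0.02,0,0,0,0],[255,-0.03,0,0,0,0,0],[255,0,0,0,0,0,0]]'
python3 - <<'E'
from h import *
q=frame();print(q[0],manip.observe()["width"])
for u in (45,30,15,0): k,b,_=stay(1.57,u); q=plan([*k,.122+u/1e3],b-90,q)
T=manip.grab_frame("top");S=manip.grab_frame("side")
cv2.imwrite("pics/c3.png",np.hstack([cv2.resize(T[150:350,190:390],(400,400)),cv2.resize(S[140:290,235:385],(400,400))])[:,:,::-1])
E
```

```text
time: 10.2
tool_pos: [0.5325, 0.1157, 0.168]
tcp_rot: [-2.611, -1.744, -0.004]
force: [0.5, 10.6, 5.1]
width: 0.283
grip_force: 30.0
[0.53250269 0.11574992 0.16802932] 0.28298120879752015
turn [ 0.   -0.02  0.06] shift [-0.08 -0.02  0.03] axes x [0.391 0.92 ] y [ 0.92  -0.391]
turn [0. 0. 0.] shift [0.2 0.  0.5] axes x [0.391 0.92 ] y [ 0.92  -0.391]
turn [0. 0. 0.] shift [ 0.15 -0.    0.5 ] axes x [0.391 0.92 ] y [ 0.92  -0.391]
turn [0. 0. 0.] shift [0.1 0.  0.5] axes x [0.391 0.92 ] y [ 0.92  -0.391]
```

View pics/c3.png

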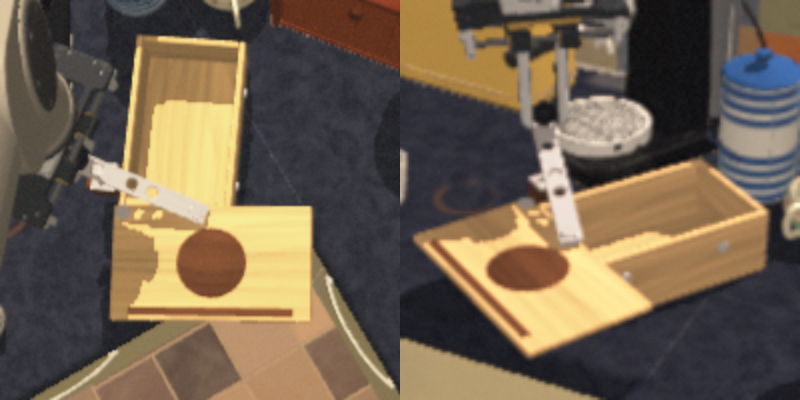

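```bash
python3 -m jog '[[255,0.03,-0.02,0.25,0,0,0],[255,0.1,0,0.25,0,0,0],[255,0.08,0,0.25,0,0,0],[255,0.07,0,0.25,0,0,0],[255,0.05,0,0.2,0,0,0],[255,0,0,0,0,0,0],[255,0,0,0,0,0,0],[255,0,0,0,0,0,0]]'
python3 - <<'E'
from h import *
q=frame();print(q[0],manip.observe()["width"])
for u in (15,0): k,b,_=stay(1.57,u); q=plan([*k,.122+u/1e3],b-90,q)
E
```

```text
time: 11.3
tool_pos: [0.5352, 0.1229, 0.1316]
tcp_rot: [2.614, 1.743, -0.0]
force: [-1.8, -1.6, -1.0]
width: 0.282
grip_force: 30.0
[0.5351815  0.12291196 0.13161008] 0.28230877952768607
turn [-0.    0.    0.05] shift [ 0.02 -0.01 -0.18] axes x [0.391 0.92 ] y [ 0.92  -0.391]
turn [0. 0. 0.] shift [0.1 0.  0.5] axes x [0.391 0.92 ] y [ 0.92  -0.391]
```

```bash
python3 -m jog '[[255,0.04,0,0.1,0,0,0],[255,0.03,0,0.1,0,0,0],[255,0.02,0,0.1,0,0,0],[255,0,0,0,0,0,0],[255,0,0,0,0,0,0],[0,0,0,0,0,0,0],[0,0,0,0,0,0,0],[0,0,0,0,0,0,0]]'
python3 -m jog '[[0,0,0,0,0,0,0],[0,0,0,0,0,0,0],[0,0,0,0,0,0,0],[0,0,0,0,0,0,0],[0,0,0,-0.7,0,0,0],[0,0,0,-0.8,0,0,0],[0,0,0,-0.8,0,0,0],[0,0,0,-0.8,0,0,0]]'
python3 - <<'E'
from h import *
for n,X in dict(a=(.567,-.379),b=(.4535,-.360)).items():
  q=frame(); q=plan([X[0],X[1],.16],np.degrees(KY),q);plan([X[0],X[1],.038],np.degrees(KY),q)
E
```

```text
time: 12.3
tool_pos: [0.5363, 0.1259, 0.1225]
tcp_rot: [-2.613, -1.744, -0.0]
force: [-0.9, 0.2, -0.8]
width: 0.565
grip_force: 0.0
time: 13.3
tool_pos: [0.5362, 0.1257, 0.2163]
tcp_rot: [2.613, 1.743, -0.0]
force: [-0.0, 0.7, 0.0]
width: 1.0
grip_force: 0.0
turn [0.   0.   8.33] shift [ 2.25 16.7   1.88] axes x [ 0.997 -0.073] y [-0.073 -0.997]
turn [0. 0. 0.] shift [0.   0.   4.07] axes x [ 0.997 -0.073] y [-0.073 -0.997]
turn [0.   0.   8.33] shift [-1.57 16.35  1.88] axes x [ 0.997 -0.073] y [-0.073 -0.997]
turn [0. 0. 0.] shift [0.   0.   4.07] axes x [ 0.997 -0.073] y [-0.073 -0.997]
```

```bash
python3 -m jog '[[0,0,0.2,0,0,0,0.85],[0,0,0.2,0,0,0,0.85],[0,0,0.2,0,0,0,0.85],[0,0,0.2,0,0,0,0.85],[0,0,0.2,0,0,0,0.85],[0,0,0.2,0,0,0,0.85],[0,0,0.2,0,0,0,0.85],[0,0,0.2,0,0,0,0.85]]'
python3 -m jog '[[0,0,0.2,0,0,0,0.85],[0,0,0.2,0,0,0,0.68],[0,0,0.7,0,0,0,0],[0,0,0.8,0,0,0,0],[0,0,0.8,0,0,0,0],[0,0,0.8,0,0,0,0],[0,0,0.8,0,0,0,0],[0,0,0.8,0,0,0,0]]'
python3 - <<'E'
from h import *
np.set_printoptions(precision=4,suppress=True)
plan([.567,-.379,.16],np.degrees(KY))
T=manip.grab_frame("top");S=manip.grab_frame("side")
cv2.imwrite("pics/c4.png",np.hstack([cv2.resize(T[140:340,130:330],(400,400)),cv2.resize(S[180:280,245:345],(400,400))])[:,:,::-1])
T=cv2.imread("pics/top0.png")[:,:,::-1].copy()
for s,t,n in [((461,263),(469,173),"mill top"),((466,312),(484,203),"salt top")]: print(n,tri(s,t))
E
```

```text
time: 14.3
tool_pos: [0.567, 0.0914, 0.2155]
tcp_rot: [3.132, 0.24, -0.0]
force: [-0.7, 0.2, 0.3]
width: 1.004
grip_force: 0.0
time: 15.3
tool_pos: [0.5573, -0.0631, 0.2156]
tcp_rot: [-3.14, 0.111, -0.0]
force: [0.8, 0.2, -1.1]
width: 1.003
grip_force: 0.0
turn [-0.   -0.    0.01] shift [ 1.09 10.48  1.85] axes x [ 0.997 -0.073] y [-0.073 -0.997]
mill top [ 0.6555 -0.4298  0.1581]
salt top [ 0.6107 -0.492   0.0791]
```

View pics/c4.png

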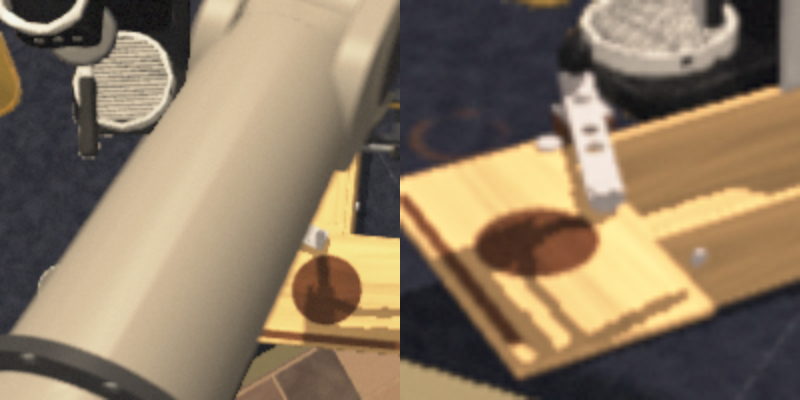

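```bash
python3 -m jog '[[0,0.12,0.8,0,0,0,0],[0,0.12,0.8,0,0,0,0],[0,0.12,0.8,0,0,0,0],[0,0.12,0.8,0,0,0,0],[0,0.12,0.8,0,0,0,0],[0,0.12,0.8,0,0,0,0],[0,0.12,0.8,0,0,0,0],[0,0.12,0.8,0,0,0,0]]'
python3 -m jog '[[0,0.06,0.8,0.2,0,0,0],[0,0,0.8,0.3,0,0,0],[0,0,0.8,0.4,0,0,0],[0,0,0.8,0.4,0,0,0],[0,0,0.8,0.5,0,0,0],[0,0,0.2,0.2,0,0,0],[0,0,0,0,0,0,0],[0,0,0,0,0,0,0]]'
python3 - <<'E'
from h import *
plan([.565,-.380,.038],np.degrees(KY))
E
```

```text
time: 16.4
tool_pos: [0.5724, -0.2555, 0.2155]
tcp_rot: [-3.139, 0.111, 0.0]
force: [0.6, -0.1, -0.9]
width: 1.002
grip_force: 0.0
time: 17.4
tool_pos: [0.5658, -0.3795, 0.156]
tcp_rot: [-3.139, 0.112, -0.001]
force: [-0.2, -0.2, -0.2]
width: 1.002
grip_force: 0.0
turn [-0.   -0.    0.01] shift [-0.03  0.02  3.93] axes x [ 0.997 -0.073] y [-0.073 -0.997]
```

```bash
python3 -m jog '[[0,-0.03,0.02,0.7,0,0,0],[0,0,0,0.7,0,0,0],[0,0,0,0.7,0,0,0],[0,0,0,0.7,0,0,0],[0,0,0,0.7,0,0,0],[0,0,0,0.4,0,0,0],[255,0,0,0,0,0,0],[255,0,0,0,0,0,0]]'
python3 -m jog '[[255,0,0,0,0,0,0],[255,0,0,0,0,0,0],[255,0,0,0,0,0,0],[255,0,0,0,0,0,0],[255,0,0,0,0,0,0],[255,0,0,0,0,0,0],[255,0,0,0,0,0,0],[255,0,0,0,0,0,0]]'
python3 - <<'E'
from h import *
q=frame();f=lambda *a:plan(*a)
for y in(-78,-12,54):
  k=k2w(0,y);print(y,k)
  p=plan([*k,.155],np.degrees(KY),q);plan([*k,.048],np.degrees(KY),p)
E
```

```text
time: 18.4
tool_pos: [0.5646, -0.3813, 0.0391]
tcp_rot: [3.139, -0.114, 0.001]
force: [-0.3, -0.1, 0.7]
width: 0.824
grip_force: 0.0
time: 19.4
tool_pos: [0.5647, -0.3809, 0.0389]
tcp_rot: [3.14, -0.114, 0.001]
force: [0.8, 2.2, 5.9]
width: 0.605
grip_force: 30.0
-78 [0.66379342 0.0008269 ]
turn [-0. -0.  0.] shift [  2.37 -12.93  -3.87] axes x [ 0.997 -0.073] y [-0.073 -0.997]
turn [0. 0. 0.] shift [0.   0.   3.57] axes x [ 0.997 -0.073] y [-0.073 -0.997]
-12 [0.59796822 0.00562722]
turn [-0. -0.  0.] shift [  0.17 -12.93  -3.87] axes x [ 0.997 -0.073] y [-0.073 -0.997]
turn [0. 0. 0.] shift [0.   0.   3.57] axes x [ 0.997 -0.073] y [-0.073 -0.997]
54 [0.53214302 0.01042753]
turn [-0. -0.  0.] shift [ -2.03 -12.93  -3.87] axes x [ 0.997 -0.073] y [-0.073 -0.997]
turn [0. 0. 0.] shift [0.   0.   3.57] axes x [ 0.997 -0.073] y [-0.073 -0.997]
```

```bash
python3 -m jog '[[255,0,0,-0.5,0,0,0],[255,0,0,-0.7,0,0,0],[255,0,0,-0.7,0,0,0],[255,0,0,-0.7,0,0,0],[255,0,0,-0.7,0,0,0],[255,0,0,-0.55,0,0,0],[255,0,0,0,0,0,0],[255,0,0,0,0,0,0]]'
python3 - <<'E'
from h import *
for p,z in [((325,130),.213),((364,48),.213),((402,168),.213),((328,172),.0),((403,188),.01),((173,215),.2),((222,205),.0),((222,120),.0)]: print(p,z,onz("top",p,z).round(3))
E
```

```text
time: 20.4
tool_pos: [0.5641, -0.3806, 0.1534]
tcp_rot: [-3.139, 0.114, 0.001]
force: [0.0, -0.3, -1.8]
width: 0.609
grip_force: 30.0
(325, 130) 0.213 [ 0.746 -0.106  0.213]
(364, 48) 0.213 [ 0.943 -0.196  0.213]
(402, 168) 0.213 [ 0.656 -0.272  0.213]
(328, 172) 0.0 [ 0.721 -0.111  0.   ]
(403, 188) 0.01 [ 0.671 -0.309  0.01 ]
(173, 215) 0.2 [0.559 0.229 0.2  ]
(222, 205) 0.0 [0.633 0.173 0.   ]
(222, 120) 0.0 [0.875 0.181 0.   ]
```

```bash
python3 -m jog '[[255,0,-0.5,0,0,0,0],[255,0,-0.8,0,0,0,0],[255,0,-0.8,0,0,0,0],[255,0,-0.8,0,0,0,0],[255,0,-0.8,0,0,0,0],[255,0,-0.8,0,0,0,0],[255,0,-0.8,0,0,0,0],[255,0,-0.8,0,0,0,0]]'
python3 -m jog '[[255,0.1,-0.8,0,0,0,0],[255,0.1,-0.8,0,0,0,0],[255,0.2,-0.8,0,0,0,0],[255,0.4,-0.8,0,0,0,0],[255,0.4,-0.8,0,0,0,0],[255,0.4,-0.8,0,0,0,0],[255,0.4,-0.8,0,0,0,0],[255,0.3,-0.7,0,0,0,0]]'
python3 - <<'E'
from h import *
k=k2w(0,-78); print(manip.observe()["width"],frame()[0])
plan([*k,.048],np.degrees(KY))
E
```

```text
time: 21.4
tool_pos: [0.5773, -0.1965, 0.1534]
tcp_rot: [-3.139, 0.113, 0.002]
force: [-0.4, 0.4, -0.7]
width: 0.609
grip_force: 30.0
time: 22.4
tool_pos: [0.661, -0.0133, 0.1538]
tcp_rot: [3.139, -0.114, -0.0]
force: [-1.0, 0.1, -1.2]
width: 0.61
grip_force: 30.0
0.6104676231876196 [ 0.66101539 -0.01331409  0.15379449]
turn [0. 0. 0.] shift [ 0.06 -0.48  3.53] axes x [ 0.997 -0.073] y [-0.073 -0.997]
```

```bash
python3 -m jog '[[255,0,0,0,0,0,0],[255,0,0,0,0,0,0],[255,0,0,0,0,0,0],[255,0,0,0,0,0,0],[255,0,0,0,0,0,0],[255,0,0,0,0,0,0],[255,0,0,0,0,0,0],[255,0,0,0,0,0,0]]'
python3 - <<'E'
from h import *
k=k2w(0,-78); print(manip.observe()["width"],frame()[0])
plan([*k,.048],np.degrees(KY))
T=manip.grab_frame("top");S=manip.grab_frame("side")
cv2.imwrite("pics/c5.png",np.hstack([cv2.resize(T[140:290,200:350],(400,400)),cv2.resize(S[120:270,265:415],(400,400))])[:,:,::-1])
E
```

```text
time: 23.4
tool_pos: [0.6602, -0.0149, 0.154]
tcp_rot: [3.139, -0.114, -0.0]
force: [-0.1, -0.3, -0.9]
width: 0.611
grip_force: 30.0
0.6106590375884852 [ 0.66017051 -0.01494068  0.15396716]
turn [0. 0. 0.] shift [ 0.08 -0.53  3.53] axes x [ 0.997 -0.073] y [-0.073 -0.997]
```

View pics/c5.png

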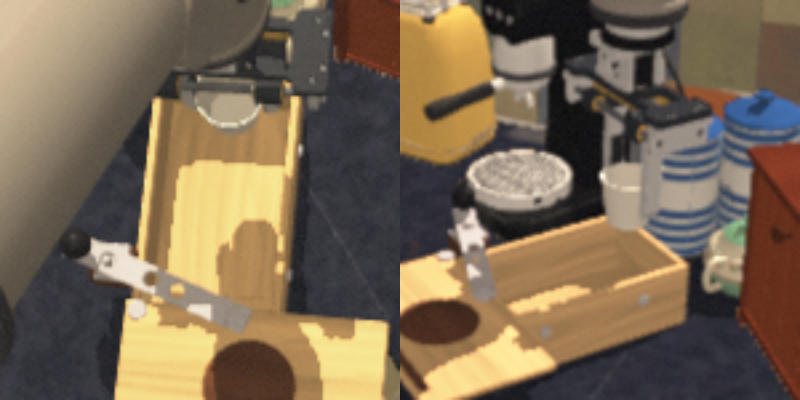

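```bash
python3 -m jog '[[255,0.08,-0.3,0,0,0,0],[255,0,-0.23,0,0,0,0],[255,0,0,0.6,0,0,0],[255,0,0,0.7,0,0,0],[255,0,0,0.7,0,0,0],[255,0,0,0.7,0,0,0],[255,0,0,0.5,0,0,0],[255,0,0,0.2,0,0,0]]'
python3 -m jog '[[255,0,0,0.1,0,0,0],[255,0,0,0.05,0,0,0],[255,0,0,0,0,0,0],[255,0,0,0,0,0,0],[70,0,0,0,0,0,0],[70,0,0,0,0,0,0],[70,0,0,0,0,0,0],[70,0,0,0,0,0,0]]'
python3 - <<'E'
from h import *
k=k2w(0,-78); print(manip.observe()["width"],frame()[0])
plan([*k,.048],np.degrees(KY))
E
```

```text
time: 24.5
tool_pos: [0.6633, 0.0005, 0.0508]
tcp_rot: [3.139, -0.115, -0.002]
force: [0.1, 0.8, 0.1]
width: 0.614
grip_force: 30.0
time: 25.5
tool_pos: [0.6637, 0.0007, 0.0475]
tcp_rot: [3.139, -0.114, -0.0]
force: [-0.3, 0.1, -1.2]
width: 0.722
grip_force: 0.0
0.7224220969490152 [0.66371766 0.00070246 0.04749272]
turn [0. 0. 0.] shift [ 0.   -0.   -0.02] axes x [ 0.997 -0.073] y [-0.073 -0.997]
```

```bash
python3 -m jog '[[70,0,0,-0.4,0,0,0],[70,0,0,-0.8,0,0,0],[70,0,0,-0.8,0,0,0],[70,0,0,-0.8,0,0,0],[30,0,0,-0.8,0,0,0],[0,-0.4,0,0,0,0,0],[0,-0.8,0.2,0,0,0,0],[0,-0.8,0.4,0,0,0,0]]'
python3 -m jog '[[0,-0.6,0.7,0,0,0,0],[0,-0.6,0.7,0,0,0,0],[0,-0.5,0.8,0,0,0,0],[0,-0.5,0.8,0,0,0,0],[0,-0.5,0.8,0,0,0,0],[0,-0.5,0.8,0,0,0,0],[0,-0.4,0.8,0,0,0,0],[0,-0.4,0.8,0,0,0,0]]'
python3 - <<'E'
from h import *
q=plan([.453,-.360,.155],np.degrees(KY)); plan([.453,-.360,.038],np.degrees(KY),q)
T=manip.grab_frame("top");S=manip.grab_frame("side")
h=hsv(T);m=cv2.inRange(h,(0,0,120),(180,90,255))
for b in [(140,265,180,302)]: print([ (a,c) for a,c,_ in blobs(m,b)][:2])
E
```

```text
time: 26.5
tool_pos: [0.6012, -0.0126, 0.1556]
tcp_rot: [-3.139, 0.113, 0.001]
force: [-0.4, 0.4, -0.4]
width: 1.001
grip_force: 0.0
time: 27.5
tool_pos: [0.4682, -0.1911, 0.1556]
tcp_rot: [-3.139, 0.115, -0.0]
force: [-0.4, -0.1, 0.4]
width: 1.001
grip_force: 0.0
turn [-0. -0. -0.] shift [-0.1   5.65  0.02] axes x [ 0.997 -0.073] y [-0.073 -0.997]
turn [0. 0. 0.] shift [0.  0.  3.9] axes x [ 0.997 -0.073] y [-0.073 -0.997]
[(np.int32(537), array([161.66852886, 284.15828678]))]
```

```bash
python3 -m jog '[[0,0,0.8,0,0,0,0],[0,0,0.8,0,0,0,0],[0,0,0.8,0,0,0,0],[0,0,0.8,0,0,0,0],[0,0,0.8,0,0,0,0],[0,0,0.8,0,0,0,0],[0,0,0.4,0,0,0,0],[0,0,0,0,0,0,0]]'
python3 - <<'E'
from h import *
plan([.453,-.360,.038],np.degrees(KY))
E
```

```text
time: 28.6
tool_pos: [0.4577, -0.3457, 0.1554]
tcp_rot: [3.139, -0.116, -0.0]
force: [0.2, 0.6, 0.1]
width: 0.999
grip_force: 0.0
turn [ 0.    0.   -0.01] shift [-0.12  0.49  3.91] axes x [ 0.997 -0.073] y [-0.073 -0.997]
```

```bash
python3 -m jog '[[0,-0.12,0.45,0.3,0,0,0],[0,0,0,0.7,0,0,0],[0,0,0,0.7,0,0,0],[0,0,0,0.7,0,0,0],[0,0,0,0.7,0,0,0],[0,0,0,0.6,0,0,0],[0,0,0,0.2,0,0,0],[255,0,0,0,0,0,0]]'
python3 -m jog '[[255,0,0,0,0,0,0],[255,0,0,0,0,0,0],[255,0,0,0,0,0,0],[255,0,0,0,0,0,0],[255,0,0,0,0,0,0],[255,0,0,0,0,0,0],[255,0,0,0,0,0,0],[255,0,0,0,0,0,0]]'
python3 -m jog '[[255,0,0,-0.5,0,0,0],[255,0,0,-0.7,0,0,0],[255,0,0,-0.7,0,0,0],[255,0,0,-0.7,0,0,0],[255,0,0,-0.7,0,0,0],[255,0,0,-0.6,0,0,0],[255,0,0,0,0,0,0],[255,0,0,0,0,0,0]]'
python3 - <<'E'
from h import *
plan([*k2w(0,-12),.048],np.degrees(KY))
E
```

```text
time: 29.6
tool_pos: [0.4533, -0.3586, 0.0383]
tcp_rot: [3.139, -0.115, -0.001]
force: [-0.0, -0.0, 0.6]
width: 0.926
grip_force: 0.0
time: 30.6
tool_pos: [0.4537, -0.3586, 0.0387]
tcp_rot: [3.139, -0.114, 0.001]
force: [1.2, 0.0, 6.1]
width: 0.608
grip_force: 32.0
time: 31.6
tool_pos: [0.4533, -0.3581, 0.155]
tcp_rot: [-3.139, 0.114, 0.001]
force: [-0.0, -0.8, -1.1]
width: 0.61
grip_force: 32.0
turn [-0.  0.  0.] shift [  3.93 -12.44   3.57] axes x [ 0.997 -0.073] y [-0.073 -0.997]
```

```bash
python3 -m jog '[[255,0.4,-0.5,0,0,0,0],[255,0.4,-0.7,0,0,0,0],[255,0.4,-0.7,0,0,0,0],[255,0.4,-0.7,0,0,0,0],[255,0.4,-0.7,0,0,0,0],[255,0.4,-0.7,0,0,0,0],[255,0.4,-0.7,0,0,0,0],[255,0.4,-0.7,0,0,0,0]]'
python3 -m jog '[[255,0.2,-0.8,0,0,0,0],[255,0.2,-0.8,0,0,0,0],[255,0.2,-0.8,0,0,0,0],[255,0,-0.8,0,0,0,0],[255,0,-0.8,0,0,0,0],[255,0,-0.8,0,0,0,0],[255,0,-0.8,0,0,0,0],[255,0,-0.8,0,0,0,0]]'
python3 -m jog '[[255,0,-0.5,0,0,0,0],[255,0,0,0,0,0,0],[255,0,0,0,0,0,0],[255,0,0,0,0,0,0],[255,0,0,0,0,0,0],[255,0,0,0,0,0,0],[255,0,0,0,0,0,0],[255,0,0,0,0,0,0]]'
python3 - <<'E'
from h import *
plan([*k2w(0,-12),.048],np.degrees(KY))
E
```

```text
time: 32.6
tool_pos: [0.5618, -0.202, 0.1549]
tcp_rot: [-3.139, 0.113, 0.001]
force: [0.2, -0.1, -2.3]
width: 0.608
grip_force: 32.0
time: 33.6
tool_pos: [0.593, -0.0118, 0.1551]
tcp_rot: [3.139, -0.113, -0.001]
force: [0.1, -0.7, -1.1]
width: 0.607
grip_force: 32.0
time: 34.6
tool_pos: [0.594, 0.0013, 0.1555]
tcp_rot: [3.139, -0.114, -0.0]
force: [0.3, -1.5, -1.6]
width: 0.61
grip_force: 32.0
turn [0. 0. 0.] shift [ 0.12 -0.15  3.58] axes x [ 0.997 -0.073] y [-0.073 -0.997]
```

```bash
python3 -m jog '[[255,0.12,-0.15,0.3,0,0,0],[255,0,0,0.6,0,0,0],[255,0,0,0.7,0,0,0],[255,0,0,0.7,0,0,0],[255,0,0,0.7,0,0,0],[255,0,0,0.3,0,0,0],[255,0,0,0.2,0,0,0],[255,0,0,0.1,0,0,0]]'
python3 -m jog '[[255,0,0,0,0,0,0],[255,0,0,0,0,0,0],[70,0,0,0,0,0,0],[70,0,0,0,0,0,0],[70,0,0,0,0,0,0],[70,0,0,0,0,0,0],[70,0,0,-0.4,0,0,0],[70,0,0,-0.8,0,0,0]]'
python3 -m jog '[[70,0,0,-0.8,0,0,0],[70,0,0,-0.8,0,0,0],[30,0,0,-0.8,0,0,0],[0,0,-0.2,-0.8,0,0,0],[0,-0.2,-0.7,-0.8,0,0,0],[0,-0.3,-0.8,-0.4,0,0,0],[0,-0.5,-0.8,0,0,0,0],[0,-0.5,-0.8,0,0,0,0]]'
python3 - <<'E'
from h import *
q=plan([.420,.312,.2],np.degrees(KY)); plan([.420,.312,.038],np.degrees(KY),q)
E
```

```text
time: 35.6
tool_pos: [0.5981, 0.0055, 0.0475]
tcp_rot: [-3.139, 0.114, -0.0]
force: [-0.2, -0.5, -0.9]
width: 0.611
grip_force: 32.0
time: 36.6
tool_pos: [0.5975, 0.0053, 0.084]
tcp_rot: [3.139, -0.115, -0.002]
force: [-0.3, 0.8, 0.6]
width: 0.728
grip_force: 0.0
time: 37.6
tool_pos: [0.5598, 0.1081, 0.2163]
tcp_rot: [-3.139, 0.115, -0.001]
force: [0.6, 0.6, -0.2]
width: 1.004
grip_force: 0.0
turn [-0. -0. -0.] shift [-5.14 -6.44  0.54] axes x [ 0.997 -0.073] y [-0.073 -0.997]
turn [0. 0. 0.] shift [0.  0.  5.4] axes x [ 0.997 -0.073] y [-0.073 -0.997]
```

```bash
python3 -m jog '[[0,-0.5,-0.7,0,0,0,0],[0,-0.6,-0.7,0,0,0,0],[0,-0.6,-0.7,0,0,0,0],[0,-0.6,-0.7,0,0,0,0],[0,-0.6,-0.7,0.2,0,0,0],[0,-0.6,-0.7,0.2,0,0,0],[0,-0.6,-0.7,0,0,0,0],[0,-0.4,-0.3,0,0,0,0]]'
python3 -m jog '[[0,0,0,0,0,0,0],[0,0,0,0,0,0,0],[0,0,0,0,0,0,0],[0,0,0,0,0,0,0],[0,0,0,0,0,0,0],[0,0,0,0,0,0,0],[0,0,0,0,0,0,0],[0,0,0,0,0,0,0]]'
python3 - <<'E'
from h import *
np.set_printoptions(precision=3,suppress=True)
print(manip.observe()["qpos"])
plan([.420,.312,.038],np.degrees(KY))
T=manip.grab_frame("top");S=manip.grab_frame("side")
cv2.imwrite("pics/c6.png",np.hstack([cv2.resize(T[150:340,140:330],(400,400)),cv2.resize(S[150:300,205:355],(400,400))])[:,:,::-1])
E
```

```text
time: 38.6
tool_pos: [0.4362, 0.274, 0.204]
tcp_rot: [-3.139, 0.113, 0.0]
force: [0.5, 0.4, -0.1]
width: 1.001
grip_force: 0.0
time: 39.6
tool_pos: [0.4369, 0.2729, 0.2035]
tcp_rot: [3.139, -0.114, -0.0]
force: [-0.1, -0.4, -0.3]
width: 1.0
grip_force: 0.0
[-1.529  0.293  1.019  2.023 -0.301  0.983 -2.002]
turn [0. 0. 0.] shift [-0.66 -1.26  5.52] axes x [ 0.997 -0.073] y [-0.073 -0.997]
```

View pics/c6.png

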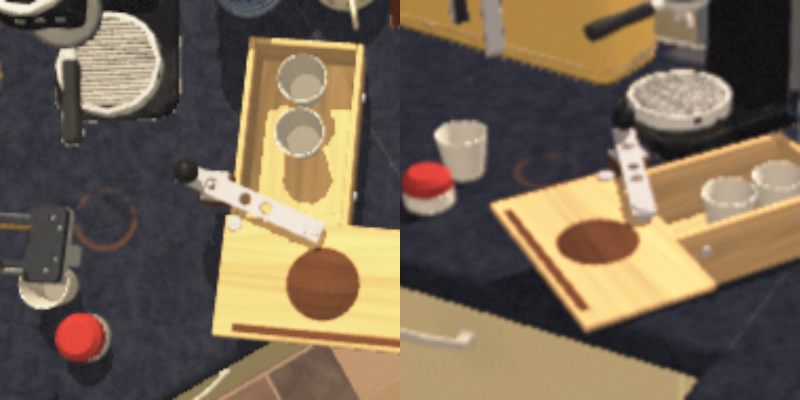

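```bash
python3 -m jog '[[0,-0.3,-0.6,0,0,0,0],[0,-0.36,-0.66,0.2,0,0,0],[0,0,0,0.7,0,0,0],[0,0,0,0.7,0,0,0],[0,0,0,0.7,0,0,0],[0,0,0,0.7,0,0,0],[0,0,0,0,0,0,0],[0,0,0,0,0,0,0]]'
python3 - <<'E'
from h import *
plan([.420,.312,.038],np.degrees(KY));print(manip.observe()["qpos"].round(2))
E
```

```text
time: 40.7
tool_pos: [0.4198, 0.3128, 0.1138]
tcp_rot: [3.139, -0.113, 0.0]
force: [0.2, 0.1, 0.7]
width: 0.998
grip_force: 0.0
turn [ 0. -0.  0.] shift [0.01 0.03 2.53] axes x [ 0.997 -0.073] y [-0.073 -0.997]
[-1.46  0.45  0.88  2.08 -0.47  0.82 -1.94]
```

```bash
python3 -m jog '[[0,0,0,0.6,0,0,0],[0,0,0,0.6,0,0,0],[0,0,0,0.6,0,0,0],[0,0,0,0.5,0,0,0],[0,0,0,0.23,0,0,0],[0,0,0,0,0,0,0],[255,0,0,0,0,0,0],[255,0,0,0,0,0,0]]'
python3 -m jog '[[255,0,0,0,0,0,0],[255,0,0,0,0,0,0],[255,0,0,0,0,0,0],[255,0,0,0,0,0,0],[255,0,0,0,0,0,0],[255,0,0,0,0,0,0],[255,0,0,0,0,0,0],[255,0,0,0,0,0,0]]'
python3 -m jog '[[255,0,0,-0.5,0,0,0],[255,0,0,-0.7,0,0,0],[255,0,0,-0.7,0,0,0],[255,0,0,-0.7,0,0,0],[255,0,0,-0.7,0,0,0],[255,0,0,-0.8,0,0,0],[255,0,0,-0.7,0,0,0],[255,0,0,0,0,0,0]]'
python3 - <<'E'
from h import *
plan([*k2w(0,54),.048],np.degrees(KY));plan([*k2w(0,-12),.048],np.degrees(KY))
E
```

```text
time: 41.7
tool_pos: [0.4201, 0.3123, 0.038]
tcp_rot: [-3.139, 0.114, -0.001]
force: [-0.3, -0.1, 0.5]
width: 0.824
grip_force: 0.0
time: 42.7
tool_pos: [0.4199, 0.312, 0.0376]
tcp_rot: [3.139, -0.114, -0.0]
force: [-0.4, -2.8, 3.7]
width: 0.609
grip_force: 30.0
time: 43.7
tool_pos: [0.4203, 0.3127, 0.1832]
tcp_rot: [-3.137, 0.114, -0.002]
force: [-0.6, 0.2, -2.1]
width: 0.606
grip_force: 30.0
turn [-0.02 -0.01  0.  ] shift [4.45 9.78 4.51] axes x [ 0.997 -0.073] y [-0.073 -0.997]
turn [-0.02 -0.01  0.  ] shift [6.65 9.78 4.51] axes x [ 0.997 -0.073] y [-0.073 -0.997]
```

```bash
python3 -m jog '[[255,0.2,0.5,-0.2,0,0,0],[255,0.3,0.7,-0.2,0,0,0],[255,0.3,0.7,-0.1,0,0,0],[255,0.3,0.7,0,0,0,0],[255,0.3,0.7,0,0,0,0],[255,0.3,0.7,0,0,0,0],[255,0.3,0.7,0,0,0,0],[255,0.35,0.7,0,0,0,0]]'
python3 -m jog '[[255,0.35,0.7,0,0,0,0],[255,0.35,0.7,0,0,0,0],[255,0.35,0.7,0,0,0,0],[255,0.35,0.7,0,0,0,0],[255,0.3,0.7,0,0,0,0],[255,0.2,0.5,0,0,0,0],[255,0,0,0,0,0,0],[255,0,0,0,0,0,0]]'
python3 -m jog '[[255,0,0,0,0,0,0],[255,0,0,0,0,0,0],[255,0,0,0,0,0,0],[255,0,0,0,0,0,0],[255,0,0,0,0,0,0],[255,0,0,0,0,0,0],[255,0,0,0,0,0,0],[255,0,0,0,0,0,0]]'
python3 - <<'E'
from h import *
plan([*k2w(0,54),.048],np.degrees(KY))
E
```

```text
time: 44.7
tool_pos: [0.4786, 0.143, 0.1966]
tcp_rot: [-3.139, 0.116, 0.001]
force: [-0.1, -0.8, -1.1]
width: 0.607
grip_force: 30.0
time: 45.7
tool_pos: [0.5262, 0.0214, 0.1965]
tcp_rot: [-3.139, 0.115, 0.001]
force: [0.0, -1.0, -0.9]
width: 0.611
grip_force: 30.0
time: 46.7
tool_pos: [0.5266, 0.0215, 0.1966]
tcp_rot: [3.139, -0.114, -0.0]
force: [0.2, -0.9, -1.0]
width: 0.611
grip_force: 30.0
turn [ 0.  0. -0.] shift [0.21 0.35 4.95] axes x [ 0.997 -0.073] y [-0.073 -0.997]
```

Run:
```python
from h import *
for p in [(281.6,212.7),(283.5,187.5)]: print((KR.T@(onz("top",p,.063)[:2]-C)*1e3).round(1))
plan([*k2w(-7,51),.048],np.degrees(KY))
```

```text
[-0.4 -9. ]
[  0.3 -74.5]
turn [ 0.  0. -0.] shift [0.31 0.59 4.95] axes x [ 0.997 -0.073] y [-0.073 -0.997]
```

```bash
python3 - <<'E'
from h import *
plan([*k2w(-9,52.5),.048],np.degrees(KY))
E
python3 -m jog '[[255,0.13,0.3,0,0,0,0],[255,0.13,0.35,0,0,0,0],[255,0,0,0.4,0,0,0],[255,0,0,0.6,0,0,0],[255,0,0,0.6,0,0,0],[255,0,0,0.5,0,0,0],[255,0,0,0.2,0,0,0],[255,0,0,0,0,0,0]]'
python3 - <<'E'
from h import *
plan([*k2w(-9,52.5),.048],np.degrees(KY))
E
```

```text
turn [ 0.  0. -0.] shift [0.26 0.65 4.95] axes x [ 0.997 -0.073] y [-0.073 -0.997]
time: 47.7
tool_pos: [0.5328, 0.0014, 0.1273]
tcp_rot: [3.139, -0.115, -0.001]
force: [0.2, 0.6, -1.1]
width: 0.607
grip_force: 30.0
turn [ 0.  0. -0.] shift [0.01 0.   2.64] axes x [ 0.997 -0.073] y [-0.073 -0.997]
```

Here the cup's foot is at about the box rim; lower slowly.

```bash
python3 -m jog '[[255,0,0,0.3,0,0,0],[255,0,0,0.4,0,0,0],[255,0,0,0.4,0,0,0],[255,0,0,0.4,0,0,0],[255,0,0,0,0,0,0],[255,0,0,0,0,0,0],[255,0,0,0,0,0,0],[255,0,0,0,0,0,0]]'
python3 -m jog '[[255,0,0,0.3,0,0,0],[255,0,0,0.3,0,0,0],[255,0,0,0.3,0,0,0],[255,0,0,0.14,0,0,0],[255,0,0,0.1,0,0,0],[255,0,0,0,0,0,0],[255,0,0,0,0,0,0],[255,0,0,0,0,0,0]]'
python3 - <<'E'
from h import *
plan([*k2w(-9,52.5),.048],np.degrees(KY))
E
```

```text
time: 48.7
tool_pos: [0.5331, 0.0016, 0.0828]
tcp_rot: [-3.139, 0.114, -0.001]
force: [0.4, -0.1, -1.5]
width: 0.609
grip_force: 30.0
time: 49.7
tool_pos: [0.533, 0.0016, 0.0486]
tcp_rot: [-3.139, 0.114, -0.0]
force: [-0.8, -0.7, -1.6]
width: 0.607
grip_force: 30.0
turn [-0. -0.  0.] shift [-0.    0.01  0.02] axes x [ 0.997 -0.073] y [-0.073 -0.997]
```

```bash
python3 -m jog '[[255,0,0,0.04,0,0,0],[255,0,0,0,0,0,0],[75,0,0,0,0,0,0],[75,0,0,0,0,0,0],[75,0,0,0,0,0,0],[75,0,0,0,0,0,0],[75,0,0,-0.3,0,0,0],[75,0,0,-0.5,0,0,0]]'
python3 -m jog '[[75,0,0,-0.8,0,0,0],[75,0,0,-0.8,0,0,0],[75,0,0,-0.8,0,0,0],[75,0,0,-0.8,0,0,0],[30,0,0,-0.8,0,0,0],[0,0,0,-0.8,0,0,0],[0,0,0,0,0,0,-0.8],[0,0,0,0,0,0,-0.8]]'
python3 -m jog '[[0,0,0,0,0,0,-0.85],[0,0,0,0,0,0,-0.85],[0,0,0,0,0,0,-0.85],[0,0,0,0,0,0,-0.85],[0,0,0,0,0,0,-0.85],[0,0,0,0,0,0,-0.85],[0,0,0,0,0,0,-0.85],[0,0,0,0,0,0,-0.8]]'
python3 - <<'E'
from h import *
k,b,_=stay(1.57,0);q=plan([*k,.2],b-90);plan([*k,.122],b-90,q)
T=manip.grab_frame("top");S=manip.grab_frame("side")
cv2.imwrite("pics/c7.png",np.hstack([cv2.resize(T[150:340,140:330],(400,400)),cv2.resize(S[150:300,205:355],(400,400))])[:,:,::-1])
E
```

```text
time: 50.7
tool_pos: [0.5328, 0.0013, 0.0719]
tcp_rot: [3.139, -0.115, -0.001]
force: [-0.4, -0.7, 0.1]
width: 0.704
grip_force: 0.1
time: 51.7
tool_pos: [0.533, 0.0015, 0.2164]
tcp_rot: [-3.13, -0.268, -0.002]
force: [0.3, -0.3, 0.5]
width: 1.0
grip_force: 0.0
time: 52.7
tool_pos: [0.5329, 0.0012, 0.2162]
tcp_rot: [2.607, 1.752, 0.001]
force: [-0.1, -0.2, -0.1]
width: 1.0
grip_force: 0.0
turn [ 0.   -0.    0.09] shift [ 3.88 -1.52  0.54] axes x [0.391 0.92 ] y [ 0.92  -0.391]
turn [0. 0. 0.] shift [0.  0.  2.6] axes x [0.391 0.92 ] y [ 0.92  -0.391]
```

View pics/c7.png

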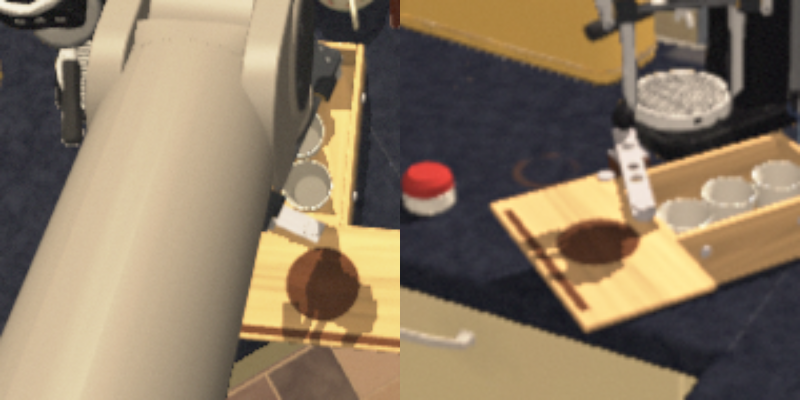

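```bash
python3 -m jog '[[0,0.5,-0.2,0,0,0,0.09],[0,0.7,-0.3,0,0,0,0],[0,0.7,-0.3,0,0,0,0],[0,0.7,-0.3,0,0,0,0],[0,0.7,-0.3,0,0,0,0],[0,0.58,-0.12,0.2,0,0,0],[0,0,0,0.34,0,0,0],[0,0,0,0,0,0,0]]'
python3 -m jog '[[0,0,0,0.6,0,0,0],[0,0,0,0.7,0,0,0],[0,0,0,0.7,0,0,0],[0,0,0,0.5,0,0,0],[0,0,0,0,0,0,0],[0,0,0,0,0,0,0],[100,0,0,0,0,0,0],[150,0,0,0,0,0,0]]'
python3 - <<'E'
from h import *
k,b,_=stay(1.57,0);q=plan([*k,.122],b-90)
E
```

```text
time: 53.8
tool_pos: [0.5361, 0.1253, 0.198]
tcp_rot: [2.624, 1.728, -0.003]
force: [-0.1, -0.5, -0.1]
width: 1.0
grip_force: 0.0
time: 54.8
tool_pos: [0.5368, 0.1267, 0.1244]
tcp_rot: [-2.622, -1.73, -0.001]
force: [0.5, -0.9, -0.3]
width: 0.822
grip_force: 0.0
turn [ 0.   -0.   -0.02] shift [-0.02 -0.01  0.08] axes x [0.391 0.92 ] y [ 0.92  -0.391]
```

```bash
python3 -m jog '[[255,0,0,0.05,0,0,0],[255,0,0,0,0,0,0],[255,0,0,0,0,0,0],[255,0,0,0,0,0,0],[255,0,0,0,0,0,0],[255,0,0,0,0,0,0],[255,0,0,0,0,0,0],[255,0,0,0,0,0,0]]'
python3 -m jog '[[255,-0.04,0,-0.3,0,0,0],[255,-0.08,0,-0.3,0,0,0],[255,-0.1,0,-0.3,0,0,0],[255,-0.12,0,-0.3,0,0,0],[255,-0.13,0,-0.3,0,0,0],[255,0,0,0,0,0,0],[255,0,0,0,0,0,0],[255,0,0,0,0,0,0]]'
python3 - <<'E'
from h import *
q=frame();k,b,_=stay(1.57,45);print(q[0]-[*k,.167],manip.observe()["width"])
for l in (1.57,1.4,1.2,1,.8,.6,.52): k,b,_=stay(l,45); q=plan([*k,.167],b-90,q)
E
```

```text
time: 55.8
tool_pos: [0.5366, 0.1265, 0.1225]
tcp_rot: [2.622, 1.73, 0.0]
force: [0.5, -0.3, 0.5]
width: 0.283
grip_force: 30.0
time: 56.8
tool_pos: [0.5311, 0.1137, 0.1673]
tcp_rot: [2.622, 1.73, -0.0]
force: [1.2, 0.6, -0.8]
width: 0.282
grip_force: 30.0
[-3.85174448e-05 -8.26775560e-05  2.53902618e-04] 0.28175112075151465
turn [-0.    0.   -0.02] shift [0.   0.   0.01] axes x [0.391 0.92 ] y [ 0.92  -0.391]
turn [ 0.    0.   -0.77] shift [ 0.18 -0.05  0.  ] axes x [0.282 0.959] y [ 0.959 -0.282]
turn [ 0.    0.   -0.93] shift [ 0.25 -0.09  0.  ] axes x [0.146 0.989] y [ 0.989 -0.146]
turn [ 0.    0.   -0.97] shift [ 0.28 -0.13  0.  ] axes x [0.001 1.   ] y [ 1.    -0.001]
turn [ 0.    0.   -1.02] shift [ 0.31 -0.18  0.  ] axes x [-0.152  0.988] y [0.988 0.152]
turn [ 0.   0.  -1.1] shift [ 0.34 -0.24  0.  ] axes x [-0.313  0.95 ] y [0.95  0.313]
turn [ 0.    0.   -0.47] shift [ 0.14 -0.12  0.  ] axes x [-0.378  0.926] y [0.926 0.378]
```

```bash
python3 -m jog '[[255,0,0,0,0,0,-0.4],[255,0.09,-0.02,0,0,0,-0.37],[255,0.09,-0.03,0,0,0,-0.31],[255,0.08,-0.03,0,0,0,-0.31],[255,0.08,-0.03,0,0,0,-0.31],[255,0.09,-0.03,0,0,0,-0.32],[255,0.09,-0.04,0,0,0,-0.32],[255,0.09,-0.04,0,0,0,-0.32]]'
python3 -m jog '[[255,0.1,-0.05,0,0,0,-0.34],[255,0.1,-0.06,0,0,0,-0.34],[255,0.1,-0.06,0,0,0,-0.34],[255,0.1,-0.06,0,0,0,-0.36],[255,0.11,-0.07,0,0,0,-0.36],[255,0.11,-0.08,0,0,0,-0.36],[255,0.11,-0.09,0,0,0,-0.2],[255,0,0,0,0,0,0]]'
python3 - <<'E'
from h import *
q=frame();print(manip.observe()["width"])
for l in (.6,.52): k,b,_=stay(l,45); q=plan([*k,.167],b-90,q)
E
```

```text
time: 57.8
tool_pos: [0.5281, 0.1327, 0.1675]
tcp_rot: [2.224, 2.219, -0.0]
force: [-0.3, -1.6, -1.6]
width: 0.282
grip_force: 30.0
time: 58.8
tool_pos: [0.5111, 0.152, 0.1677]
tcp_rot: [1.813, 2.565, 0.001]
force: [1.8, -0.3, -1.2]
width: 0.281
grip_force: 30.0
0.2813445596968725
turn [ 0.   -0.    0.15] shift [ 0.01 -0.07  0.02] axes x [-0.313  0.95 ] y [0.95  0.313]
turn [ 0.    0.   -0.47] shift [ 0.14 -0.12  0.  ] axes x [-0.378  0.926] y [0.926 0.378]
```

```bash
python3 -m jog '[[255,0.03,-0.05,0,0,0,-0.16],[255,0.03,-0.05,0,0,0,-0.16],[255,0.04,-0.05,0,0,0,0],[255,0.04,-0.04,0,0,0,0],[255,0,0,0,0,0,0],[255,0,0,0,0,0,0],[255,0,0,0,0,0,0],[255,0,0,0,0,0,0]]'
python3 - <<'E'
from h import *
q=frame();print(manip.observe()["width"])
for u in (45,30,15,0): k,b,d=stay(.5215,u); q=plan([*k,.122+u/1e3],b-90,q)
print(d)
T=manip.grab_frame("top");S=manip.grab_frame("side")
cv2.imwrite("pics/c8.png",np.hstack([cv2.resize(T[170:290,200:320],(400,400)),cv2.resize(S[150:270,235:355],(400,400))])[:,:,::-1])
h=hsv(T);a,c,m=blobs(cv2.inRange(h,(0,110,30),(16,255,210)),(250,200,320,270))[0];X=onz("top",c,.09);v=X[:2]-AX
print("crown",a,c,X,np.linalg.norm(v),"lid",KY-np.pi/2-np.arctan2(v[1],v[0])-np.arctan2(60,108))
E
```

```text
time: 59.8
tool_pos: [0.5041, 0.1536, 0.1675]
tcp_rot: [-1.752, -2.607, -0.0]
force: [2.0, -1.5, -2.3]
width: 0.281
grip_force: 30.0
0.2811404731943356
turn [-0. -0.  0.] shift [0.01 0.01 0.02] axes x [-0.377  0.926] y [0.926 0.377]
turn [0. 0. 0.] shift [ 0.2 -0.   0.5] axes x [-0.377  0.926] y [0.926 0.377]
turn [0. 0. 0.] shift [ 0.15 -0.    0.5 ] axes x [-0.377  0.926] y [0.926 0.377]
turn [0. 0. 0.] shift [0.1 0.  0.5] axes x [-0.377  0.926] y [0.926 0.377]
0.08349958789502426
crown 888 [297.36711712 233.91328829] [ 0.5353623  -0.03642427  0.09      ] 0.1225376274296084 lid 0.5462173995804115
```

View pics/c8.png

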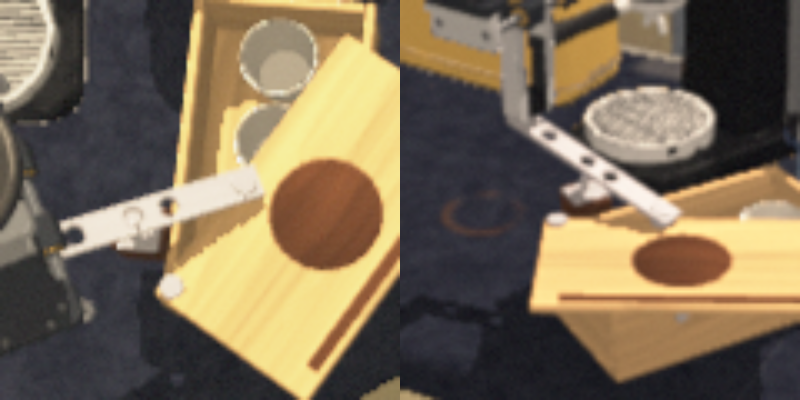

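```bash
python3 -m jog '[[255,0.1,0,0.25,0,0,0],[255,0.1,0,0.25,0,0,0],[255,0.08,0,0.25,0,0,0],[255,0.07,0,0.25,0,0,0],[255,0,0,0,0,0,0],[255,0,0,0,0,0,0],[255,0,0,0,0,0,0],[255,0,0,0,0,0,0]]'
python3 - <<'E'
from h import *
q=frame()
for u in (15,0): k,b,d=stay(.5215,u); q=plan([*k,.122+u/1e3],b-90,q)
T=manip.grab_frame("top")
h=hsv(T);a,c,m=blobs(cv2.inRange(h,(0,110,30),(16,255,210)),(250,200,320,270))[0];X=onz("top",c,.09);v=X[:2]-AX
print("crown",a,c,X,np.linalg.norm(v),"lid",KY-np.pi/2-np.arctan2(v[1],v[0])-np.arctan2(60,108))
E
```

```text
time: 60.9
tool_pos: [0.5002, 0.1633, 0.1377]
tcp_rot: [-1.752, -2.607, -0.0]
force: [-0.3, 1.4, 0.7]
width: 0.283
grip_force: 30.0
turn [ 0. -0.  0.] shift [0.01 0.01 0.02] axes x [-0.377  0.926] y [0.926 0.377]
turn [ 0.  0. -0.] shift [0.1 0.  0.5] axes x [-0.377  0.926] y [0.926 0.377]
crown 894 [297.48322148 234.17673378] [ 0.53471139 -0.03670881  0.09      ] 0.12251654352369748 lid 0.5520126536838753
```

```bash
python3 -m jog '[[255,0.04,0,0.15,0,0,0],[255,0.04,0,0.15,0,0,0],[255,0.02,0,0.12,0,0,0],[255,0.01,0,0.08,0,0,0],[255,0,0,0,0,0,0],[255,0,0,0,0,0,0],[255,0,0,0,0,0,0],[255,0,0,0,0,0,0]]'
python3 - <<'E'
from h import *
k,b,d=stay(.5215,0); q=plan([*k,.122],b-90)
T=manip.grab_frame("top");S=manip.grab_frame("side")
cv2.imwrite("pics/c9.png",np.hstack([cv2.resize(T[170:290,200:320],(400,400)),cv2.resize(S[150:270,235:355],(400,400))])[:,:,::-1])
E
```

```text
time: 61.95
tool_pos: [0.499, 0.1663, 0.1225]
tcp_rot: [1.752, 2.607, 0.0]
force: [-0.2, -0.7, 2.0]
width: 0.281
grip_force: 30.0
turn [0. 0. 0.] shift [0.   0.01 0.02] axes x [-0.377  0.926] y [0.926 0.377]
```

View pics/c9.png

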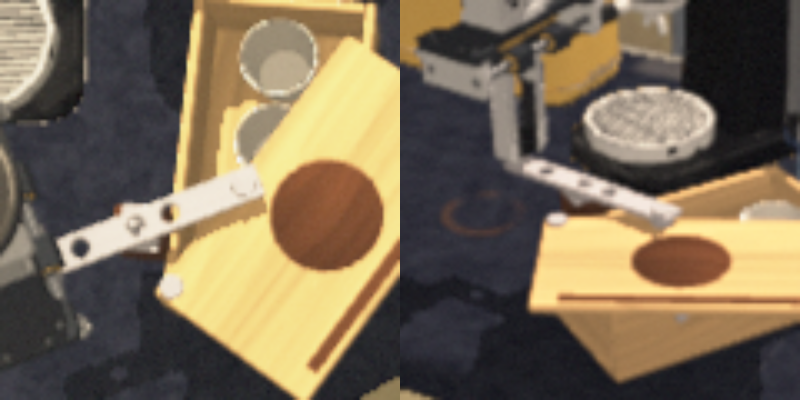

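```bash
python3 -m jog '[[150,0,0,0,0,0,0],[0,0,0,0,0,0,0],[0,0,0,0,0,0,0],[0,0,0,0,0,0,0],[0,0,0,0,0,0,0],[0,0,0,0,0,0,0],[0,0,0,-0.7,0,0,0],[0,0,0,-0.8,0,0,0]]'
python3 -m jog '[[0,0,0,-0.8,0,0,0],[0,0,0,-0.8,0,0,0],[0,0.7,0,0,0,0,0],[0,0.8,0,0,0,0,0],[0,0.8,0,0,0,0,0],[0,0.8,0,0,0,0,0],[0,0.3,0,0,0,0,0],[0,0,0,0,0,0,0]]'
python3 - <<'E'
from h import *
np.set_printoptions(precision=4,suppress=True)
print(manip.observe()["qpos"])
T=manip.grab_frame("top");S=manip.grab_frame("side");ht,hs=hsv(T),hsv(S)
cv2.imwrite("pics/top9.png",T[:,:,::-1]);cv2.imwrite("pics/side9.png",S[:,:,::-1])
red=lambda h:cv2.inRange(h,(0,180,80),(6,255,255))|cv2.inRange(h,(172,150,80),(180,255,255))
b=[x for x in blobs(red(ht),(100,230,260,360)) if x[0]<600]; s=[x for x in blobs(red(hs),(180,190,300,280))]
for x in b+s: print(x[:2])
print(tri(s[0][1],b[0][1]),onz("top",b[0][1],.033),onz("side",s[0][1],.033))
brn=lambda h:cv2.inRange(h,(0,110,30),(16,255,210))
t=blobs(brn(ht),(262,200,330,270))[0];s=blobs(brn(hs),(290,190,370,260))[0]
print("crown",t[:2],s[:2],tri(s[1],t[1]),onz("top",t[1],.09),onz("side",s[1],.09))
cv2.imwrite("pics/c10.png",np.hstack([cv2.resize(T[170:350,140:320],(400,400)),cv2.resize(S[170:290,195:355],(530,400))[:,:399]])[:,:,::-1])
E
```

```text
time: 63.05
tool_pos: [0.4987, 0.1662, 0.1678]
tcp_rot: [-1.752, -2.607, 0.002]
force: [0.9, 0.1, -0.5]
width: 1.001
grip_force: 0.0
time: 64.05
tool_pos: [0.4604, 0.2608, 0.2154]
tcp_rot: [1.751, 2.608, -0.0]
force: [-0.3, -0.6, -0.1]
width: 1.001
grip_force: 0.0
[-1.0179  0.2048  0.4393  1.9619 -0.1031  0.9965 -0.1425]
(np.int32(301), array([177.1894, 309.0166]))
(np.int32(153), array([215.098 , 217.1307]))
[0.3564 0.2696 0.0305] [0.3575 0.2681 0.033 ] [0.3539 0.2663 0.033 ]
crown (np.int32(892), array([297.5   , 234.2085])) (np.int32(943), array([323.6946, 247.0414])) [ 0.5509 -0.0319  0.013 ] [ 0.5346 -0.0367  0.09  ] [ 0.4889 -0.1235  0.09  ]
```

View pics/c10.png

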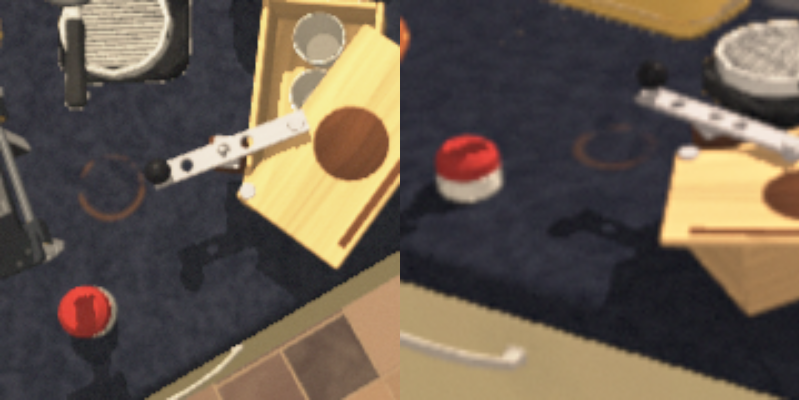

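Run:
```python
from h import *
S=cv2.imread("pics/side9.png")[:,:,::-1].copy();hs=hsv(S);T=cv2.imread("pics/top9.png")[:,:,::-1].copy()
for l in(.49,.5215,.55):
  u=KY-np.pi/2-l;U=np.array([np.cos(u),np.sin(u)]);V=np.array([U[1],-U[0]]);c=AX+.108*U+.06*V
  print(l,c,"piv",AX+.09*U,proj("side",[*c,.09]),proj("top",[*c,.09]))
m=cv2.inRange(hs,(0,110,20),(14,255,190));b=blobs(cv2.morphologyEx(m,cv2.MORPH_OPEN,np.ones((5,5),np.uint8)),(300,215,345,245))
for x in b: print(x[:2],onz("side",x[1],.09))
# knob and pin cross-check of the airing state
print([onz("top",p,z).round(4) for p,z in [((140+157*.45,170+172*.45),.118),((140+223*.45,170+149*.45),.1)]], stay(.5215,0))
q=plan([.356,.2685,.12],22.4);plan([.356,.2685,.0212],22.4,q)
```

```text
0.49 [ 0.54197953 -0.03417359] piv [0.55876894 0.02617635] [320.92742395 225.68358692] [296.4528077  231.23620352]
0.5215 [ 0.53853702 -0.0359884 ] piv [0.5572188  0.02380282] [320.27612295 226.34958833] [297.19375368 232.62598331]
0.55 [ 0.53537449 -0.03753622] piv [0.55575251 0.02169836] [319.65068366 226.94493777] [297.8259527  233.90459511]
(np.int32(355), array([318.8084507 , 227.93521127])) [ 0.53058857 -0.04040698  0.09      ]
[array([0.4994, 0.1659, 0.118 ]), array([0.5269, 0.1   , 0.1   ])] (array([0.49913106, 0.16642756]), np.float64(112.15992608697906), np.float64(0.08349958789502426))
turn [-0.    0.   -0.03] shift [ 1.6  -3.12  3.18] axes x [-0.381  0.925] y [0.925 0.381]
turn [0. 0. 0.] shift [0.   0.   3.29] axes x [-0.381  0.925] y [0.925 0.381]
```

```bash
python3 -m jog '[[0,0.3,-0.6,0.2,0,0,0],[0,0.4,-0.7,0.6,0,0,0],[0,0.4,-0.7,0.6,0,0,0],[0,0.3,-0.7,0.6,0,0,0],[0,0.2,-0.42,0.6,0,0,0],[0,0,0,0.58,0,0,0],[0,0,0,0,0,0,0],[0,0,0,0,0,0,0]]'
python3 - <<'E'
from h import *
np.set_printoptions(precision=4,suppress=True)
plan([.356,.2685,.0212],22.4);print(manip.observe()["qpos"])
S=manip.grab_frame("side");hs=hsv(S)
red=lambda h:cv2.inRange(h,(0,180,80),(6,255,255))|cv2.inRange(h,(172,150,80),(180,255,255))
s=blobs(red(hs),(180,190,300,280)); print([x[:2] for x in s])
E
```

```text
time: 65.15
tool_pos: [0.3562, 0.2696, 0.1207]
tcp_rot: [1.754, 2.606, 0.001]
force: [-0.0, 0.1, 0.4]
width: 1.003
grip_force: 0.0
turn [ 0.   -0.   -0.03] shift [-0.03 -0.02  3.32] axes x [-0.381  0.925] y [0.925 0.381]
[-1.124   0.196   0.3715  2.2181 -0.1046  0.7428 -0.2955]
[(np.int32(168), array([214.9583, 217.0595]))]
```

```bash
python3 -m jog '[[0,-0.02,0,0.5,0,0,0],[0,0,0,0.6,0,0,0],[0,0,0,0.6,0,0,0],[0,0,0,0.6,0,0,0],[0,0,0,0.5,0,0,0],[0,0,0,0.3,0,0,0],[0,0,0,0.2,0,0,0],[0,0,0,0,0,0,0]]'
python3 -m jog '[[0,0,0,0,0,0,0],[255,0,0,0,0,0,0],[255,0,0,0,0,0,0],[255,0,0,0,0,0,0],[255,0,0,0,0,0,0],[255,0,0,0,0,0,0],[255,0,0,0,0,0,0],[255,0,0,0,0,0,0]]'
python3 - <<'E'
from h import *
q=frame();print(q[0]);plan([.5345,-.037,.2],-45)
E
```

```text
time: 66.2
tool_pos: [0.3558, 0.2692, 0.021]
tcp_rot: [-1.752, -2.607, 0.0]
force: [0.8, -0.1, -0.2]
width: 1.003
grip_force: 0.0
time: 67.2
tool_pos: [0.3557, 0.2693, 0.0211]
tcp_rot: [-1.752, -2.607, 0.0]
force: [-2.4, -0.1, 4.6]
width: 0.595
grip_force: 30.0
[0.35568895 0.26927321 0.0210926 ]
turn [-0.    0.    7.82] shift [-3.   11.43 -5.96] axes x [0.707 0.707] y [ 0.707 -0.707]
```

```bash
python3 -m jog '[[255,0,0,-0.4,0,0,0],[255,0,0,-0.7,0,0,0],[255,0,0,-0.8,0,0,0],[255,0,0,-0.8,0,0,0],[255,0,0,-0.8,0,0,0],[255,0,0,-0.8,0,0,0],[255,0,0,-0.8,0,0,0],[255,0,0,-0.6,0,0,0]]'
python3 -m jog '[[255,0,0,0,0,0,0.8],[255,0,0,0,0,0,0.8],[255,0,0,0,0,0,0.8],[255,0,0,0,0,0,0.8],[255,0,0,0,0,0,0.8],[255,0,0,0,0,0,0.8],[255,0,0,0,0,0,0.8],[255,0,0,0,0,0,0.8]]'
python3 -m jog '[[255,-0.1,0.4,0,0,0,0.8],[255,-0.1,0.6,0,0,0,0.62],[255,-0.2,0.75,0,0,0,0],[255,-0.2,0.75,0,0,0,0],[255,-0.2,0.75,0,0,0,0],[255,-0.2,0.75,0,0,0,0],[255,-0.2,0.75,0,0,0,0],[255,-0.2,0.75,0,0,0,0]]'
python3 - <<'E'
from h import *
q=frame();print(q[0]);plan([.5345,-.037,.2],-45)
E
```

```text
time: 68.2
tool_pos: [0.356, 0.2692, 0.1937]
tcp_rot: [1.753, 2.607, 0.002]
force: [-0.6, 0.4, -1.3]
width: 0.594
grip_force: 30.0
time: 69.2
tool_pos: [0.3559, 0.269, 0.1927]
tcp_rot: [-2.761, -1.498, -0.001]
force: [0.2, -0.5, -1.0]
width: 0.599
grip_force: 30.0
time: 70.2
tool_pos: [0.4465, 0.1247, 0.1927]
tcp_rot: [-2.902, -1.201, -0.001]
force: [0.4, 0.1, -1.7]
width: 0.595
grip_force: 30.0
[0.44649787 0.12469482 0.19273856]
turn [-0. -0. -0.] shift [-1.74  5.89 -0.24] axes x [0.707 0.707] y [ 0.707 -0.707]
```

```bash
python3 -m jog '[[255,-0.2,0.75,0,0,0,0],[255,-0.2,0.75,0,0,0,0],[255,-0.2,0.75,0,0,0,0],[255,-0.2,0.75,0,0,0,0],[255,-0.3,0.75,0,0,0,0],[255,-0.3,0.75,0,0,0,0],[255,-0.2,0.5,0,0,0,0],[255,0,0.2,0,0,0,0]]'
python3 -m jog '[[255,0,0,0,0,0,0],[255,0,0,0,0,0,0],[255,0,0,0,0,0,0],[255,0,0,0,0,0,0],[255,0,0,0,0,0,0],[255,0,0,0,0,0,0],[255,0,0,0,0,0,0],[255,0,0,0,0,0,0]]'
python3 - <<'E'
from h import *
q=frame();print(q[0]);plan([.5345,-.037,.117],-45)
T=manip.grab_frame("top");S=manip.grab_frame("side")
cv2.imwrite("pics/c11.png",np.hstack([cv2.resize(T[160:290,220:350],(400,400)),cv2.resize(S[120:270,245:395],(400,400))])[:,:,::-1])
b=blobs(cv2.inRange(hsv(S),(0,180,80),(6,255,255)),(270,120,380,230));
for x in b[:2]: print(x[:2],onz("side",x[1],q[0][2]+.01))
b=blobs(cv2.inRange(hsv(T),(0,180,80),(6,255,255)),(240,160,340,290));
for x in b[:2]: print(x[:2],onz("top",x[1],q[0][2]+.01))
E
```

```text
time: 71.2
tool_pos: [0.5226, -0.0196, 0.1926]
tcp_rot: [2.903, 1.2, 0.0]
force: [-0.5, 1.1, -1.9]
width: 0.6
grip_force: 30.0
time: 72.2
tool_pos: [0.5225, -0.0187, 0.1921]
tcp_rot: [2.903, 1.202, -0.0]
force: [-0.2, -0.8, -0.7]
width: 0.6
grip_force: 30.0
[ 0.52254183 -0.01871505  0.19207398]
turn [ 0.  0. -0.] shift [-0.15  0.71  2.5 ] axes x [0.707 0.707] y [ 0.707 -0.707]
(np.int32(199), array([311.16080402, 189.35175879])) [ 0.52190048 -0.01785216  0.20207398]
```

View pics/c11.png

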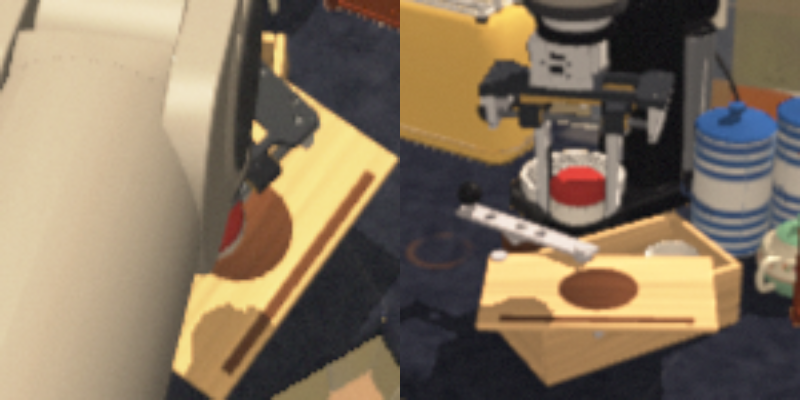

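```bash
python3 -m jog '[[255,-0.07,0.35,0,0,0,0],[255,-0.08,0.36,0.2,0,0,0],[255,0,0,0.5,0,0,0],[255,0,0,0.5,0,0,0],[255,0,0,0.5,0,0,0],[255,0,0,0.4,0,0,0],[255,0,0,0.2,0,0,0],[255,0,0,0,0,0,0]]'
python3 -m jog '[[255,0,0,0,0,0,0],[255,0,0,0,0,0,0],[255,0,0,0,0,0,0],[255,0,0,0,0,0,0],[255,0,0,0,0,0,0],[255,0,0,0,0,0,0],[255,0,0,0,0,0,0],[255,0,0,0,0,0,0]]'
python3 - <<'E'
from h import *
q=frame();print(q[0]);plan([.5345,-.037,.1165],-45)
S=manip.grab_frame("side");hs=hsv(S)
m=cv2.inRange(hs,(0,110,20),(14,255,190));b=blobs(cv2.morphologyEx(m,cv2.MORPH_OPEN,np.ones((5,5),np.uint8)),(300,205,345,245))
for x in b: print(x[:2])
cv2.imwrite("pics/c12.png",cv2.resize(S[180:255,275:375],(800,600),interpolation=cv2.INTER_CUBIC)[:,:,::-1])
E
```

```text
time: 73.3
tool_pos: [0.5343, -0.037, 0.1228]
tcp_rot: [2.903, 1.202, -0.001]
force: [-0.1, -0.1, -1.5]
width: 0.603
grip_force: 30.0
time: 74.3
tool_pos: [0.5344, -0.0369, 0.1231]
tcp_rot: [2.902, 1.202, -0.0]
force: [-0.6, -0.6, -1.7]
width: 0.597
grip_force: 30.0
[ 0.53439852 -0.03694545  0.12306212]
turn [-0.  0. -0.] shift [0.   0.   0.22] axes x [0.707 0.707] y [ 0.707 -0.707]
(np.int32(210), array([318.6       , 230.57619048]))
(np.int32(180), array([318.65555556, 215.81111111]))
```

View pics/c12.png

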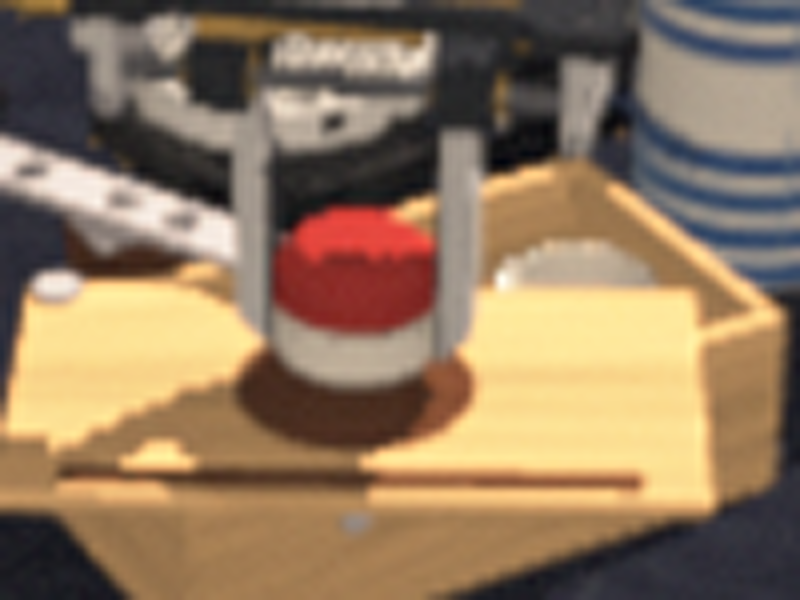

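```bash
python3 -m jog '[[255,0,0,0.05,0,0,0],[255,0,0,0.05,0,0,0],[255,0,0,0.05,0,0,0],[255,0,0,0.03,0,0,0],[255,0,0,0.02,0,0,0],[255,0,0,0,0,0,0],[255,0,0,0,0,0,0],[255,0,0,0,0,0,0]]'
python3 -c "
from h import *
s=manip.observe();print(s['tool_pos'],s['force'],s['ft_torque'])"
```

```text
time: 75.35
tool_pos: [0.5344, -0.0369, 0.1171]
tcp_rot: [2.903, 1.202, 0.0]
force: [-0.1, -0.3, -1.7]
width: 0.599
grip_force: 30.0
[ 0.5344228  -0.03692628  0.11711985] [-0.08111201 -0.26172959 -1.74753147] [-0.01022823  0.11510547  0.00721196]
```

```bash
python3 -m jog '[[255,0,0,0.02,0,0,0],[255,0,0,0,0,0,0],[255,0,0,0.02,0,0,0],[255,0,0,0,0,0,0],[255,0,0,0,0,0,0],[255,0,0,0,0,0,0],[255,0,0,0,0,0,0],[255,0,0,0,0,0,0]]'
python3 -c "
from h import *
s=manip.observe();print(s['tool_pos'],s['force'],s['ft_torque'])"
```

```text
time: 76.35
tool_pos: [0.5344, -0.0369, 0.1159]
tcp_rot: [2.903, 1.202, 0.0]
force: [-0.3, -0.9, 1.3]
width: 0.595
grip_force: 30.0
[ 0.53443156 -0.03693691  0.11590741] [-0.32170134 -0.85095657  1.30625954] [-0.02388406  0.18103644  0.02844144]
```

```bash
python3 -m jog '[[0,0,0,0,0,0,0],[0,0,0,0,0,0,0],[0,0,0,0,0,0,0],[0,0,0,0,0,0,0],[0,0,0,0,0,0,0],[0,0,0,0,0,0,0],[0,0,0,0,0,0,0],[0,0,0,0,0,0,0]]'
python3 -m jog '[[0,0,0,0,0,0,0],[0,0,0,-0.3,0,0,0],[0,0,0,-0.5,0,0,0],[0,0,0,-0.7,0,0,0],[0,0,0,-0.8,0,0,0],[0,0,0,-0.8,0,0,0],[0,0,0,-0.8,0,0,0],[0,0,0,-0.8,0,0,0]]'
python3 -m jog '[[0,-0.5,0,-0.4,0,0,0],[0,-0.7,0,0,0,0,0],[0,-0.7,0.3,0,0,0,0],[0,-0.7,0.5,0,0,0,0],[0,-0.5,0.7,0,0,0,0],[0,0,0.8,0,0,0,0],[0,0,0.8,0,0,0,0],[0,0,0.8,0,0,0,0]]'
python3 - <<'E'
from h import *
T=manip.grab_frame("top");S=manip.grab_frame("side")
cv2.imwrite("pics/c13.png",np.hstack([cv2.resize(T[160:290,200:330],(400,400)),cv2.resize(S[170:270,265:365],(400,400))])[:,:,::-1])
E
```

```text
time: 77.35
tool_pos: [0.5344, -0.0369, 0.1159]
tcp_rot: [2.903, 1.202, -0.0]
force: [-0.3, -0.4, 0.6]
width: 0.997
grip_force: 0.0
time: 78.35
tool_pos: [0.5344, -0.0372, 0.2588]
tcp_rot: [2.903, 1.201, 0.002]
force: [0.3, -0.9, -0.2]
width: 1.0
grip_force: 0.0
time: 79.35
tool_pos: [0.5507, -0.1874, 0.2681]
tcp_rot: [-2.903, -1.2, 0.002]
force: [-0.3, 0.9, 0.2]
width: 1.004
grip_force: 0.0
```

View pics/c13.png

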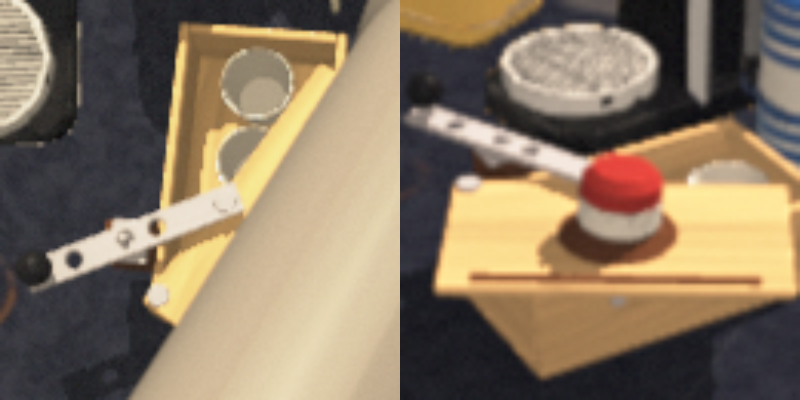

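```bash
cat > t.py <<'E'
from h import *
S=manip.grab_frame("side");b=blobs(cv2.inRange(hsv(S),(0,180,80),(6,255,255)),(300,190,350,240));print([x[:2] for x in b[:1]])
E
python3 t.py; python3 -m jog '[[0,0,0,0,0,0,0],[0,0,0,0,0,0,0],[0,0,0,0,0,0,0],[0,0,0,0,0,0,0],[0,0,0,0,0,0,0],[0,0,0,0,0,0,0],[0,0,0,0,0,0,0],[0,0,0,0,0,0,0]]'; python3 t.py
```

```text
[(np.int32(196), array([320.30612245, 215.31122449]))]
time: 80.5
tool_pos: [0.5513, -0.1854, 0.2688]
tcp_rot: [-2.903, -1.202, 0.0]
force: [-0.9, -0.8, -0.0]
width: 1.0
grip_force: 0.0
[(np.int32(201), array([320.31343284, 215.33333333]))]
```

```bash
python3 -c "
from rig import manip
print(manip.finish_job())"
```

```text
the job is handed in; nothing more can be done
None
```

I handed the job in at about 80 s: all three cups stand upright in the keeper, the lid is in its airing position with the stay's middle hole over the pin, and the timer is balanced on the crown and was not moving over the last second I checked; the verdict was not shown.

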